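Stop the bench shaker, push the rack home, release the stop

ROBOT

A 6-joint arm with a two-finger parallel gripper is mounted at the origin on a cart in front of the work surface, level with it; the furniture and walls round the work are solid. World frame = base frame: x ahead of the robot, y to its left, z up, the work surface at z = 0. Lengths are in m, angles in degrees, forces in N, time in s.
With the tool pointing down it reaches from about 0.4 to 0.825 m from the base axis. Payload 7 kg.
Tool frame: the origin (TCP) lies on the centre line of the jaws, within the pads' length; the fingertips stand 17 mm ahead of it and the grasp point (between the pads) lies 2 mm behind it; y points along the fingers, z is the direction in which the jaws open and shut, and the axes are right-handed (so a half turn about y gives the same grasp; the last joint's range is limited). The gripper opens to 88 mm and grips with 3 to 60 N. Pads are 19 mm wide; open, the fingers measure 130 mm over their backs; the gripper's body (78 mm by 193 mm) begins 47 mm behind the grasp point.
Start: joints at [87.84, 20.546, 0.682, 0, -70.136, -16.507], TCP at [0.216, 0.639, 0.244] pointing down, gripper open.
Joint ranges: [-176.03, 176.03], [-82.01, 121.73], [-58.28, 71.71], [-173.87, 95.51], [-174.79, -0.11], [-173.66, 173.66]. Speed limits (degrees/s): [136.94, 136.94, 172.46, 180, 180, 180].

INTERFACE

Orientations are given as [roll, pitch, yaw] about the fixed x, y, z axes, in that order (R = Rz(yaw) Ry(pitch) Rx(roll)).
In Python, from plant import r, capture, camera_info gives the robot as it stands. The module is installed in compiled form; this text tells all that it offers.
- The arm moves only by the tool apply_moves, never from a script. Its argument "deltas" is a list of rows, each an object of numbers: "tx", "ty", "tz": the shift along the tool's x, y, z in m; "turn": the turn about the tool's y in rad; "gripper": the finger opening in m, from 0 to 0.0876. A call has 1 to 5 rows; each row is the pose to reach, as a shift and turn from the pose commanded when the call began, along the tool's axes at that moment; what a row does not reach only later rows make up. A row lasts 1/10 s, in which the tool goes at most 50 mm and 8.59 degrees, less where a joint would pass 70% of its speed; a pose out of reach is approached as far as the arm can. A call with a gripper value outside its range is refused whole. The fingers move at their own pace and stop on an object; "newtons" is the grip in N (left out, the last holds). Time passes only in rows, so rows that repeat a pose let the fingers close. It gives the time, the measured TCP pose, the force and the opening at its end, in the units of the state.
- r.get_state(): the state, without advancing time (a new reading comes with each control period).
- capture(name): name is "side" or "top" or "wrist"; returns (picture, depth): 400x640x3 uint8, red, green, blue; 400x640 float32, m along the optical axis (not along the pixel's ray), 0 where there is no reading.
- camera_info(name): a dict with "K" (3x3 intrinsics, pixels), "eye" and "orientation" of the camera in the world; the wrist camera has in their place "tool_from_camera" (4x4, takes a point from camera to tool coordinates, whose origin is the TCP and whose axes are the tool frame's). Camera axes: x right, y up, looking along -z (the intrinsics and any distortion apply to the point x, -y, -z); pixel columns grow to the right and rows downward; lengths in m; the calibration is good to about 2 mm. A picture is of the moment at which its call begins: read the wrist's pose just before it. camera_info takes no time and is no camera call.
- r.close_job(): hands the job in, once; it reports no verdict.
The state is a dict: "time_s": time; "joints": joint angles; "qd": joint speeds; "joint_torque": joint torques, N m; "tcp_pos": TCP position; "eef_rot": TCP orientation; "contact_force": force on the tool from outside, world axes, zero at the start; "moment": the same for the moment, N m; "gripper_width": finger opening in m.
Only numpy, scipy, OpenCV 4.12 (cv2) and the standard library are available. Lean on these libraries where they do the work, as an engineer would, in place of code of your own. Each camera call takes 0.05 s, during which the arm holds its last target.

TASK

The tube rack has crept forward on the bench shaker's platform and must go back before the shaker is used again. With fingertip pushes only, press the lobed mushroom stop button in until it latches, push the rack back until its whole long side sits against the fence at the back of the platform, then twist the stop button clockwise until it springs back out, and move clear. Touch the rack only while the stop is latched in; do not grip, lift or tip anything, and leave the start button, the speed knob and the other things on the bench alone.

Things in the scene. Friction and masses are not known exactly. Their poses are not given: they have to be found in the camera images.
- shaker: Fixed bench orbital shaker, white housing 300 mm deep (x), 290 mm wide (y). Origin: centre of its underside, on the worktop; x points from its front (controls) to its back, y to its left, z up. The control deck along the front is 61 mm above the origin; on it at x = -104 mm: stop button at one end (y = +85 or -85 mm, varies), start button at the other, speed knob midway.
- stop_top (a point): Centre of the top of the stop button, on its axis; moves and turns with it. Grey mushroom head 21 mm tall, domed, with three rounded grip lobes, 67 mm across: lobe ends 33.5 mm from the axis, lobes 15 mm wide with upright flanks 14 mm tall, hollows between them 18.5 mm from the axis. The lobes' undersides are 20.5 mm below this point.
- stop_hollow (a point): Point 30 mm from the stop's axis in the middle of the hollow that faces front (210 degrees counter-clockwise from the shaker's x axis, seen from above; lobes at 30, 150 and 270 degrees before twisting), half-way up the flanks; turns with the head. Below the lobes is free space: 13 mm when the stop is out, 6 mm when in, above a collar 46 mm across, and beyond that 23 mm or more to the deck.
- stop_plunger (a joint): How far the stop button is pressed in, m: 0 out, 0.007 fully in. Over-centre: pressing takes about 9 N at first, then less; past 4.5 mm it snaps in and stays in until the head is twisted.
- stop (a joint): Twist of the stop's head, rad, positive clockwise seen from above, 0 at rest, end stop at 1.0. A cam lifts the latched head as it is twisted; at about 0.3 it springs out by itself. Needs about 0.1 N m at most; a light spring turns the head back to 0 when it is let go.
- rack_mid (a point): Middle of the loose tube rack: blue, two tiers, small tubes; 66 mm deep (this point's x), 196 mm long (its y), 0.18 to 0.37 kg. This point is 23 mm above its underside; upper tier's top at 46, tube tops up to 59 mm. It stands on the mat 30 to 60 mm before the fence, up to 0.12 rad askew; the front and back long sides are 33 mm from this point.
- rack_back_l (a point): Rear left corner of the rack, 23 mm above its underside.
- rack_back_r (a point): Rear right corner of the rack, 23 mm above its underside.
- tube_rack: The same rack as a whole, origin under its middle; its x axis points 0.105 rad clockwise (seen from above) of the rack's true short direction, so use rack_mid for its heading.
- fence_mid (a point): Centre of the fence's front face at the foot, at mat level: shaker x = 127 mm, y = 0, 82 mm above the worktop. The fence is a steel plate and bar along y, 29 mm high. The platform in front of it is flat and does not move; it reaches from 172 mm before the fence to 24 mm behind it and 140 mm to either side, with side edges 10 mm above the mat.
- start_top (a point): Centre of the top of the start button: a round grey push button 26 mm across in a steel ring, about level with the ring, 9.5 mm above the deck, on the other end of the deck. Not to be pressed.
- start (a joint): How far the start button is pressed, m: 0 out, 0.004 fully in; springs back.
- speed_pointer (a point): Tip of the white pointer mark on the black speed knob (34 mm across, about 44 mm tall, on the middle of the deck). The knob turns easily from any start angle; not to be turned.
- timer: White bench timer, 75 x 75 x 17 mm, lying left of the shaker. Bystander; origin under its centre.
- beaker: Clear plastic beaker, 64 mm wide, 76 mm tall, left of the shaker. Bystander; origin under its centre.
- tape_roll: Roll of label tape lying flat, 69 mm wide, 19 mm tall, right of the shaker. Bystander; origin under its centre.
- white_bottle: White bottle with screw cap, 60 mm wide, 125 mm tall, right of the shaker. Bystander; origin under its centre.
- marker: Marker pen, about 135 mm long, 14 mm thick, on the worktop in front of the shaker. Bystander; origin under its centre.
- swab: Capped sample tube lying on its side, about 100 mm long, 20 mm thick, on the worktop left of the shaker's front. Bystander; origin under its centre.
- notebook: Dark notebook, 242 x 204 x 13 mm, at the right of the worktop. Bystander; origin under its centre.

How it is judged (in metres and radians):
On the way, in this order (a step that is already met when the one before it is completed fails the run):
1. the stop button is pressed in and stays latched (value of joint stop_plunger above 0.0055 m), for 0.3 s.
2. with the stop latched, the rack is pushed back until both rear corners are within 6 mm of the fence (x of each of rack_back_l, rack_back_r in the frame of shaker above 0.121 m and value of joint stop_plunger above 0.0055 m), for 0.2 s.
3. the latched head is twisted clockwise (value of joint stop above 0.1 rad and value of joint stop_plunger above 0.003 m).
At the end, for the whole second after the job is handed in: The stop button is fully out again (within 1 mm) with its head turned back to rest (within 0.1 rad); the rack stands flat and still on the platform with both rear corners within 6 mm of the fence; the start button is not pressed (value of joint each of stop_plunger, start below 0.001 m and value of joint stop below 0.1 rad and x of each of rack_back_l, rack_back_r in the frame of shaker above 0.121 m and height (world z) of rack_mid below 0.112 m and angle between rack_mid's own z axis and vertical below 0.06 rad and linear speed of tube_rack below 0.01 m/s); the robot touches nothing.
It fails at once if the rack is touched while the stop is not latched in (contact force between the arm and tube_rack above 0.5 N and value of joint stop_plunger below 0.0035 m).
It fails at once if the rack is lifted or tipped (height (world z) of rack_mid above 0.117 m or angle between rack_mid's own z axis and vertical above 0.2 rad).
It fails at once if the stop button's head is gripped to twist it, or the rack is gripped to move it (finger force over 35 N while the head is turned, or on the rack while it is still away from the fence) ((contact force between the fingers and stop above 35 N and value of joint stop above 0.05 rad) or (contact force between the fingers and tube_rack above 35 N and x of each of rack_back_l, rack_back_r in the frame of shaker below 0.115 m)).
It fails at once if the start button is pressed or the speed knob is turned (value of joint start above 0.002 m or distance of speed_pointer from where it was at the start of the episode above 0.006 m).
It fails at once if a bystander is moved by more than 20 mm (distance of any of timer, beaker, tape_roll, white_bottle, marker, swab, notebook from where it was at the start of the episode above 0.02 m).
It also fails if it takes over 48 s, if anything falls off the work surface, if the arm or the gripper's body presses on something with over 40 N, if the wrist force passes 120 N, or if a joint passes its speed limit or range.

## Working session

There is one attempt and no reset: what is moved stays moved. The work goes in short steps, Python scripts to look and compute and a tool call to move; the robot and the scene stay as the last step left them, time stands still between calls to the robot, and variables do not carry over. Pictures are saved under pics/ and viewed, and the job is handed in when it is done.

Besides the shell and the picture viewer there is one more tool, called by a JSON object that holds its "name" and its "arguments", one argument or row to a line. apply_moves: Moves the arm, as the interface text tells. Its arguments: {"type":"object","properties":{"deltas":{"type":"array","items":{"type":"object","properties":{"tx":{"type":"number"},"ty":{"type":"number"},"tz":{"type":"number"},"turn":{"type":"number"},"gripper":{"type":"number"}}}},"newtons":{"type":"number"}},"required":["deltas"]}

```bash
mkdir -p pics; cat > h.py <<'E'
from plant import r,capture,camera_info
import numpy as np,cv2
from scipy.spatial.transform import Rotation as Ro
def pose(): 
    s=r.get_state(); return np.array(s['tcp_pos']),Ro.from_euler('xyz',s['eef_rot'],degrees=True).as_matrix()
def cam(n):
    ci=camera_info(n)
    if n=='wrist':
        p,R=pose();T=np.array(ci['tool_from_camera']);return np.array(ci['K']),R@T[:3,3]+p,R@T[:3,:3],ci
    o=np.array(ci['orientation'])
    R=o if o.shape==(3,3) else Ro.from_euler('xyz',o,degrees=True).as_matrix()
    return np.array(ci['K']),np.array(ci['eye']),R,ci
def cloud(n,d,c):
    K,e,R,_=c
    v,u=np.mgrid[:400,:640]
    x=(u-K[0,2])/K[0,0]*d;y=(v-K[1,2])/K[1,1]*d
    return np.stack([x,-y,-d],-1)@R.T+e
def plane(c,u,v,z):
    K,e,R,_=c
    d=R@np.array([(u-K[0,2])/K[0,0],-(v-K[1,2])/K[1,1],-1]);return e+d*(z-e[2])/d[2]
def proj(c,p):
    K,e,R,_=c
    q=R.T@(np.array(p)-e);return K[0,0]*q[0]/-q[2]+K[0,2],K[1,1]*-q[1]/-q[2]+K[1,2]
E
python3 - <<'E'
from h import *
s=r.get_state();print(s)
for n in('top','side','wrist'):
    c=cam(n);print(n,c[3]);im,d=capture(n);cv2.imwrite(f'pics/{n}0.png',im[...,::-1]);np.savez(n+'0.npz',im=im,d=d)
E
```

```text
{'time_s': 0.0, 'joints': array([ 8.78389748e+01,  2.05895656e+01,  6.32797220e-01, -2.14687271e-02,
       -7.01366111e+01, -1.65055389e+01]), 'qd': array([-0.05920833, -0.00853876, -0.00662412,  0.00643441,  0.00083414,
       -0.09434028]), 'joint_torque': array([ 4.12254713e-04, -5.82725966e+01,  2.93059534e+01,  6.99706256e+00,
        6.86616695e-03, -1.69444907e-04]), 'tcp_pos': array([0.21592275, 0.6390259 , 0.24263212]), 'eef_rot': array([-8.99047340e+01,  7.18224223e-03,  1.61326131e+02]), 'contact_force': array([ 0.48705686, -0.43997658,  0.71677899]), 'moment': array([0.01602862, 0.01948327, 0.02594888]), 'gripper_width': 0.08736117306820346}
top {'K': array([[391.37402618,   0.        , 318.88172449],
       [  0.        , 391.37402618, 194.96747078],
       [  0.        ,   0.        ,   1.        ]]), 'eye': array([ 0.44208977, -0.12361551,  1.12074396]), 'orientation': array([  5.78648137,  -0.80715569, -89.30581235])}
side {'K': array([[364.78834161,   0.        , 323.24559062],
       [  0.        , 364.78834161, 198.78390621],
       [  0.        ,   0.        ,   1.        ]]), 'eye': array([ 0.18183887, -1.06706841,  0.62269901]), 'orientation': array([ 62.07150424,  -1.41693889, -21.92780458])}
wrist {'K': array([[298.97663797,   0.        , 324.91935895],
       [  0.        , 298.97663797, 203.4564359 ],
       [  0.        ,   0.        ,   1.        ]]), 'tool_from_camera': array([[ 3.63838210e-04, -9.56353101e-01, -2.92213301e-01,
        -7.99874322e-02],
       [ 2.79740582e-04,  2.92213406e-01, -9.56353097e-01,
        -1.40707810e-01],
       [ 9.99999895e-01,  2.66213881e-04,  3.73849176e-04,
         1.59808760e-04],
       [ 0.00000000e+00,  0.00000000e+00,  0.00000000e+00,
         1.00000000e+00]])}
```

View pics/top0.png

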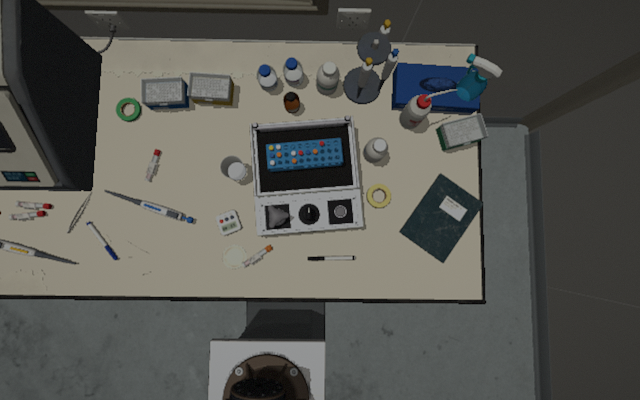

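View pics/side0.png

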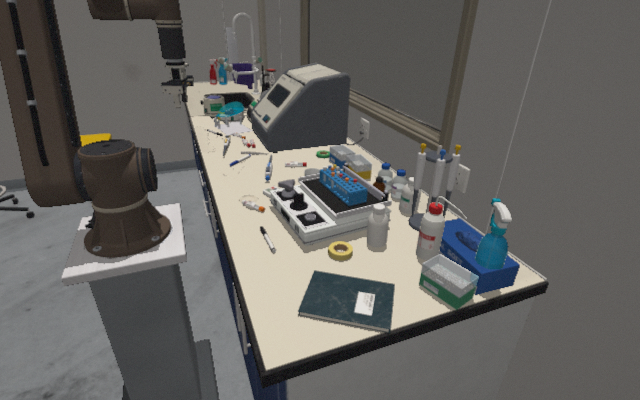

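View pics/wrist0.png

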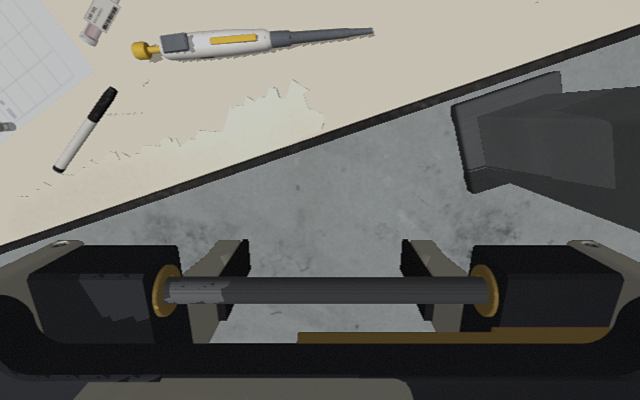

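```bash
python3 - <<'E'
from h import *
z=np.load('top0.npz');im=z['im'][105:245,210:400];cv2.imwrite('pics/topc.png',cv2.resize(im[...,::-1],None,fx=4.2,fy=4.2,interpolation=cv2.INTER_CUBIC))
P=cloud('top',z['d'],cam('top'))
m=(P[...,2]>.03)&(z['d']>0)
np.set_printoptions(precision=4,suppress=True)
for uv in [(277,216),(309,214),(340,212),(300,155),(255,128),(352,122),(262,230),(360,226),(305,190),(376,150)]: print(uv,P[uv[1],uv[0]])
zz=np.where(z['d']>0,P[...,2],0)[105:245,210:400]
cv2.imwrite('pics/topz.png',cv2.resize(np.clip(zz/0.16*255,0,255).astype(np.uint8),None,fx=4.2,fy=4.2,interpolation=cv2.INTER_NEAREST))
E
```

```text
(277, 216) [ 0.4885 -0.0297  0.1148]
(309, 214) [ 0.4951 -0.1117  0.1065]
(340, 212) [ 0.5031 -0.194   0.0769]
(300, 155) [ 0.6457 -0.0865  0.1275]
(255, 128) [0.7193 0.0336 0.1117]
(352, 122) [ 0.7458 -0.2239  0.0907]
(262, 230) [0.4528 0.0146 0.0616]
(360, 226) [ 0.4668 -0.2494  0.0615]
(305, 190) [ 0.5606 -0.0997  0.08  ]
(376, 150) [ 0.6639 -0.2842  0.1181]
```

View pics/topc.png

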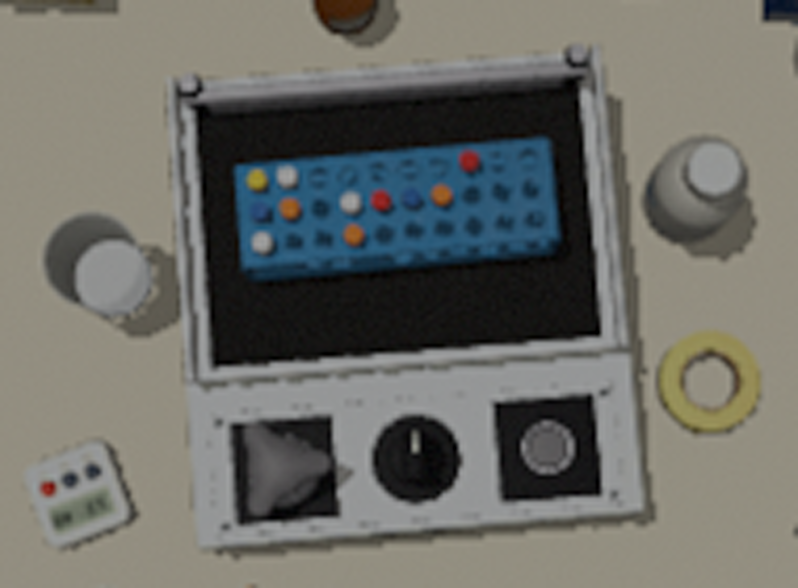

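View pics/topz.png

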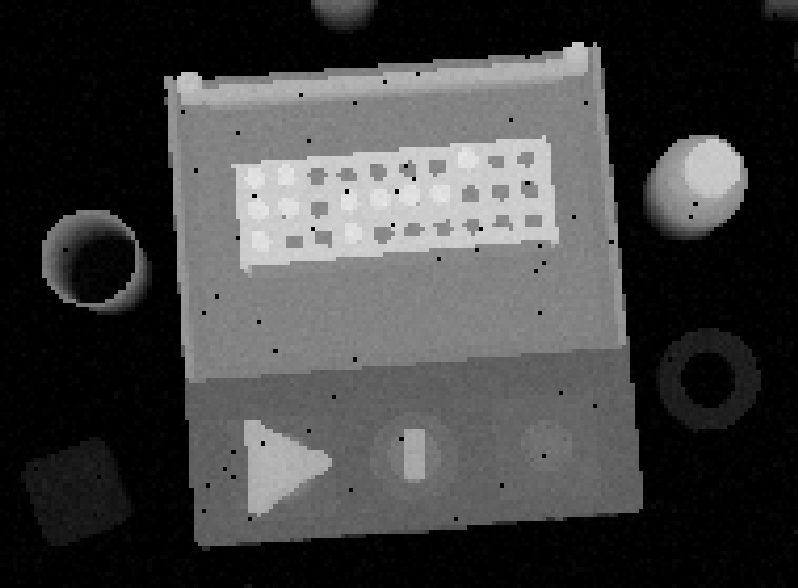

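```bash
python3 - <<'E'
from h import *
np.set_printoptions(precision=4,suppress=True)
z=np.load('top0.npz');c=cam('top');P=cloud('top',z['d'],c);Z=np.where(z['d']>0,P[...,2],0)
def pt(x,y,h): return plane(c,210+x/4.2-.4,105+y/4.2-.4,h)
st=pt(547,445,.0705);print('start',st)
m=np.zeros(Z.shape,bool);m[203:232,265:292]=Z[203:232,265:292]>.085
q=P[m];print('stop',m.sum(),q[:,:2].mean(0),q[:,2].max(),np.percentile(q[:,2],[10,50,90,97]), q.min(0),q.max(0))
print('knob',pt(415,458,.1))
# deck pts
m=(Z>.056)&(Z<.066);m[:185]=0;m[:,:240]=0;m[:,380:]=0
hull=cv2.minAreaRect(P[m][:,:2].astype(np.float32));print('deck',hull,cv2.boxPoints(hull))
m=(Z>.118)&(Z<.15);m[:130]=0;m[180:]=0;m[:,:260]=0;m[:,350:]=0
hull=cv2.minAreaRect(P[m][:,:2].astype(np.float32));print('rack',hull,cv2.boxPoints(hull),np.median(P[m][:,2]))
print('fence top', [P[int(105+y/4.2),int(210+x/4.2)] for x,y in((250,95),(350,88),(450,80),(550,70))])
E
```

```text
start [ 0.5074 -0.194   0.0705]
stop 266 [ 0.4902 -0.0253] 0.11507421021544184 [0.106  0.1096 0.1131 0.1145] [ 0.4605 -0.0573  0.0956] [ 0.5172 -0.0048  0.1151]
knob [ 0.4964 -0.11    0.1   ]
deck ((0.2999145984649658, -0.1047816127538681), (0.29858633875846863, 0.5598277449607849), 89.61547088623047) [[ 0.019  -0.2522]
 [ 0.5788 -0.2559]
 [ 0.5808  0.0426]
 [ 0.021   0.0464]]
rack ((0.6529273986816406, -0.09559119492769241), (0.06441029906272888, 0.1951701045036316), 5.86211633682251) [[ 0.6109 -0.0018]
 [ 0.6309 -0.196 ]
 [ 0.6949 -0.1894]
 [ 0.675   0.0048]] 0.12852749541176178
fence top [array([ 0.7229, -0.003 ,  0.1108]), array([ 0.7288, -0.0661,  0.1126]), array([ 0.734 , -0.1294,  0.1073]), array([ 0.7421, -0.1901,  0.111 ])]
```

```bash
cat >> h.py <<'E'
def go(x,y,zz,hd):
    s=r.get_state();p,R=pose()
    d=R.T@(np.array([x,y,zz])-p)
    h=np.degrees(np.arctan2(R[1,0],R[0,0])); t=-((hd-h+180)%360-180)
    print('t%.2f'%s['time_s'],'p',p.round(4),'head %.2f'%h,'ydown',R[:,1].round(3),'| d tool',d.round(4),'turn %.4f'%np.radians(t),'F',np.round(s['contact_force'],1),'j',np.round(s['joints'],0))
E
python3 -c "
from h import *
go(.54,-.10,.244,185.5)"
```

```text
t0.15 p [0.216  0.6391 0.2428] head 161.33 ydown [-0.    -0.001 -1.   ] | d tool [-5.436e-01 -3.000e-04  5.965e-01] turn -0.4219 F [ 0.9  0.1 -0.5] j [ 88.  21.   1.  -0. -70. -17.]
```

{"name": "apply_moves", "arguments": {
  "deltas": [
    {"tx":-0.0272,"tz":0.0298,"gripper":0.0},
    {"tx":-0.0544,"tz":0.0596,"gripper":0.0},
    {"tx":-0.0816,"tz":0.0894,"gripper":0.0},
    {"tx":-0.1088,"tz":0.1192,"gripper":0.0},
    {"tx":-0.136,"tz":0.149,"gripper":0.0}
  ]
}}

```text
invalid input at $.deltas[0]: expected keys tx, ty, tz, turn, gripper
```

{"name": "apply_moves", "arguments": {
  "deltas": [
    {"tx":-0.0272,"tz":0.0298},
    {"tx":-0.0544,"tz":0.0596},
    {"tx":-0.0816,"tz":0.0894},
    {"tx":-0.1088,"tz":0.1192},
    {"tx":-0.136,"tz":0.149}
  ]
}}

```text
invalid input at $.deltas[0]: expected keys tx, ty, tz, turn, gripper
```

{"name": "apply_moves", "arguments": {
  "deltas": [
    {"tx":-0.0272,"tz":0.0298},
    {"tx":-0.0544,"tz":0.0596},
    {"tx":-0.0816,"tz":0.0894},
    {"tx":-0.1088,"tz":0.1192},
    {"tx":-0.136,"tz":0.149}
  ]
}}

```text
invalid input at $.deltas[0]: expected keys tx, ty, tz, turn, gripper
```

{"name": "apply_moves", "arguments": {
  "deltas": [
    {"tx":-0.0272,"tz":0.0298,"turn":-0.1},
    {"tx":-0.0544,"tz":0.0596,"turn":-0.2},
    {"tx":-0.0816,"tz":0.0894,"turn":-0.3},
    {"tx":-0.1088,"tz":0.1192,"turn":-0.4},
    {"tx":-0.136,"tz":0.149,"turn":-0.422}
  ]
}}

```text
invalid input at $.deltas[0]: expected keys tx, ty, tz, turn, gripper
```

```bash
python3 -c "
from h import *
go(.54,-.10,.244,185.5)"
```

```text
t0.15 p [0.216  0.6391 0.2428] head 161.33 ydown [-0.    -0.001 -1.   ] | d tool [-5.436e-01 -3.000e-04  5.965e-01] turn -0.4219 F [ 0.9  0.1 -0.5] j [ 88.  21.   1.  -0. -70. -17.]
```

All keys are needed in each row.

{"name": "apply_moves", "arguments": {
  "deltas": [
    {"tx":-0.0272,"ty":0,"tz":0.0298,"turn":0,"gripper":0.0},
    {"tx":-0.0544,"ty":0,"tz":0.0596,"turn":0,"gripper":0.0},
    {"tx":-0.0816,"ty":0,"tz":0.0894,"turn":0,"gripper":0.0},
    {"tx":-0.1088,"ty":0,"tz":0.1192,"turn":0,"gripper":0.0},
    {"tx":-0.136,"ty":0,"tz":0.149,"turn":0,"gripper":0.0}
  ]
}}

```text
time_s: 0.65
tcp_pos: [0.2976, 0.4531, 0.2433]
eef_rot: [-90.0, -0.0, 161.3]
contact_force: [0.7, 1.1, 0.1]
gripper_width: 0.0531
```

{"name": "apply_moves", "arguments": {
  "deltas": [
    {"tx":-0.0272,"ty":0,"tz":0.0298,"turn":0,"gripper":0.0},
    {"tx":-0.0544,"ty":0,"tz":0.0596,"turn":0,"gripper":0.0},
    {"tx":-0.0816,"ty":0,"tz":0.0894,"turn":0,"gripper":0.0},
    {"tx":-0.1088,"ty":0,"tz":0.1192,"turn":0,"gripper":0.0},
    {"tx":-0.136,"ty":0,"tz":0.149,"turn":0,"gripper":0.0}
  ]
}}

```text
time_s: 1.15
tcp_pos: [0.3786, 0.2684, 0.2436]
eef_rot: [-90.0, -0.0, 161.4]
contact_force: [1.8, 0.4, 0.2]
gripper_width: 0.0132
```

{"name": "apply_moves", "arguments": {
  "deltas": [
    {"tx":-0.0272,"ty":0,"tz":0.0298,"turn":0,"gripper":0.0},
    {"tx":-0.0544,"ty":0,"tz":0.0596,"turn":0,"gripper":0.0},
    {"tx":-0.0816,"ty":0,"tz":0.0894,"turn":0,"gripper":0.0},
    {"tx":-0.1088,"ty":0,"tz":0.1192,"turn":0,"gripper":0.0},
    {"tx":-0.136,"ty":0,"tz":0.149,"turn":0,"gripper":0.0}
  ]
}}

```text
time_s: 1.65
tcp_pos: [0.4598, 0.0838, 0.2437]
eef_rot: [-90.0, 0.0, 161.3]
contact_force: [1.4, 1.0, 0.5]
gripper_width: 0.0006
```

{"name": "apply_moves", "arguments": {
  "deltas": [
    {"tx":-0.0272,"ty":0,"tz":0.0298,"turn":-0.1,"gripper":0.0},
    {"tx":-0.0544,"ty":0,"tz":0.0596,"turn":-0.2,"gripper":0.0},
    {"tx":-0.0816,"ty":0,"tz":0.0894,"turn":-0.3,"gripper":0.0},
    {"tx":-0.1088,"ty":0,"tz":0.1192,"turn":-0.4,"gripper":0.0},
    {"tx":-0.136,"ty":0,"tz":0.149,"turn":-0.422,"gripper":0.0}
  ]
}}

```text
time_s: 2.15
tcp_pos: [0.541, -0.101, 0.2435]
eef_rot: [-90.0, -0.0, -174.3]
contact_force: [1.4, 0.4, -0.1]
gripper_width: 0.0002
```

```bash
python3 -c "
from h import *
go(.54,-.10,.244,185.5)
c=cam('wrist');im,d=capture('wrist');cv2.imwrite('pics/w1.png',im[...,::-1]);np.savez('w1.npz',im=im,d=d,e=c[1],R=c[2])
im,d=capture('side');cv2.imwrite('pics/s1.png',im[...,::-1])
"
```

```text
t2.15 p [ 0.541  -0.101   0.2435] head -174.28 ydown [-0.  0. -1.] | d tool [ 0.0009 -0.0005 -0.0011] turn 0.0038 F [ 1.4  0.4 -0.1] j [ 10.   9. -15.  -0. -66.  86.]
```

View pics/w1.png

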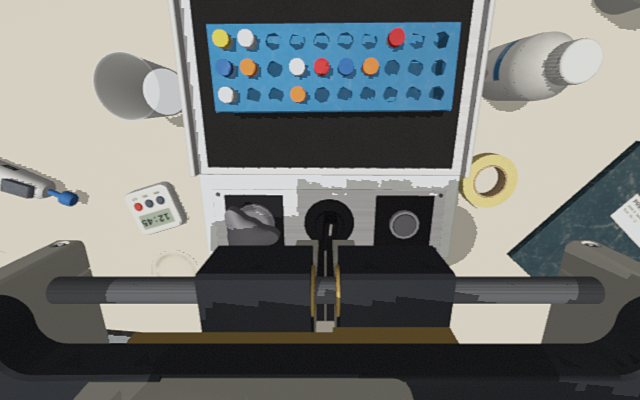

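```bash
python3 - <<'E'
from h import *
np.set_printoptions(precision=4,suppress=True)
w=np.load('w1.npz');c=(camera_info('wrist')['K'],w['e'],w['R'],0)
im=w['im'];cv2.imwrite('pics/w1c.png',cv2.resize(im[0:250,180:480,::-1],None,fx=2.6,fy=2.4,interpolation=cv2.INTER_CUBIC))
P=cloud('w',w['d'],c);Z=np.where(w['d']>0,P[...,2],0)
print('start',plane(c,404,224,.0705),P[224,404])
print('knobpt',P[224,330])
m=np.zeros(Z.shape,bool);m[10:118,200:470]=(Z[10:118,200:470]>.12)&(Z[10:118,200:470]<.135)
q=P[m];print('rack z',np.median(q[:,2]));h=cv2.minAreaRect(q[:,:2].astype(np.float32));print('rack',h,cv2.boxPoints(h))
for uv in [(300,140),(240,140),(420,140),(300,180),(370,182)]:print(uv,P[uv[1],uv[0]])
m=np.zeros(Z.shape,bool);m[195:250,220:285]=Z[195:250,220:285]>.085;q=P[m];print('stop',q.mean(0),q.max(0),q.min(0))
E
```

```text
start [ 0.51   -0.1934  0.0705] [ 0.5099 -0.1935  0.0703]
knobpt [ 0.5143 -0.1091  0.1036]
rack z 0.1274088013907804
rack ((0.6538777351379395, -0.0961020365357399), (0.06423398107290268, 0.194501593708992), 6.150354862213135) [[ 0.6115 -0.0029]
 [ 0.6324 -0.1962]
 [ 0.6962 -0.1894]
 [ 0.6754  0.004 ]]
(300, 140) [ 0.5918 -0.0715  0.0828]
(240, 140) [ 0.5857 -0.0119  0.0812]
(420, 140) [ 0.6035 -0.1899  0.0818]
(300, 180) [ 0.546  -0.073   0.0592]
(370, 182) [ 0.5516 -0.1505  0.0598]
stop [ 0.5159 -0.0364  0.1417] [ 0.5796 -0.0037  0.3013] [ 0.4844 -0.085   0.0914]
```

View pics/w1c.png

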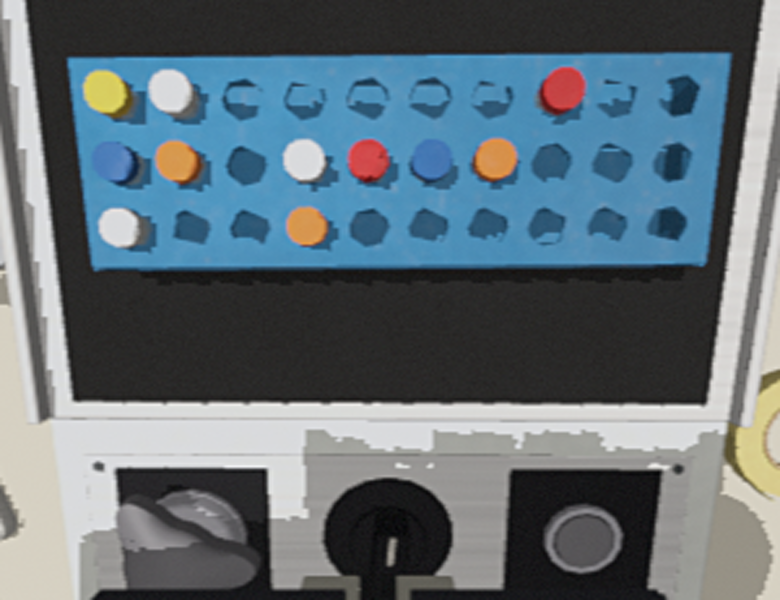

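```bash
python3 -c "
from h import *
go(.455,-.06,.26,185.5)"
```

```text
t2.25 p [ 0.5416 -0.1028  0.2427] head -174.66 ydown [-0.001 -0.001 -1.   ] | d tool [ 0.0822 -0.0172 -0.0507] turn -0.0028 F [-0.3  0.3 -0.1] j [ 10.   9. -15.   0. -66.  86.]
```

{"name": "apply_moves", "arguments": {
  "deltas": [
    {"tx":0.034,"ty":-0.01,"tz":-0.02,"turn":0,"gripper":0.0},
    {"tx":0.068,"ty":-0.016,"tz":-0.04,"turn":0,"gripper":0.0},
    {"tx":0.082,"ty":-0.016,"tz":-0.05,"turn":0,"gripper":0.0},
    {"tx":0.082,"ty":-0.016,"tz":-0.05,"turn":0,"gripper":0.0}
  ]
}}

```text
time_s: 2.65
tcp_pos: [0.4526, -0.0565, 0.2602]
eef_rot: [-90.0, 0.1, -174.4]
contact_force: [0.9, 0.8, 0.8]
gripper_width: 0.0007
```

```bash
python3 -c "
from h import *
go(.455,-.06,.26,185.5)
c=cam('wrist');im,d=capture('wrist');cv2.imwrite('pics/w2.png',cv2.resize(im[20:250,160:500,::-1],None,fx=2.3,fy=2.3,interpolation=cv2.INTER_CUBIC));np.savez('w2.npz',im=im,d=d,e=c[1],R=c[2])
"
```

```text
t2.65 p [ 0.4526 -0.0565  0.2602] head -174.41 ydown [ 0.001  0.001 -1.   ] | d tool [-0.0021  0.0002  0.0037] turn 0.0016 F [0.9 0.8 0.8] j [ 18.  -1. -24.  -0. -67.  78.]
```

View pics/w2.png

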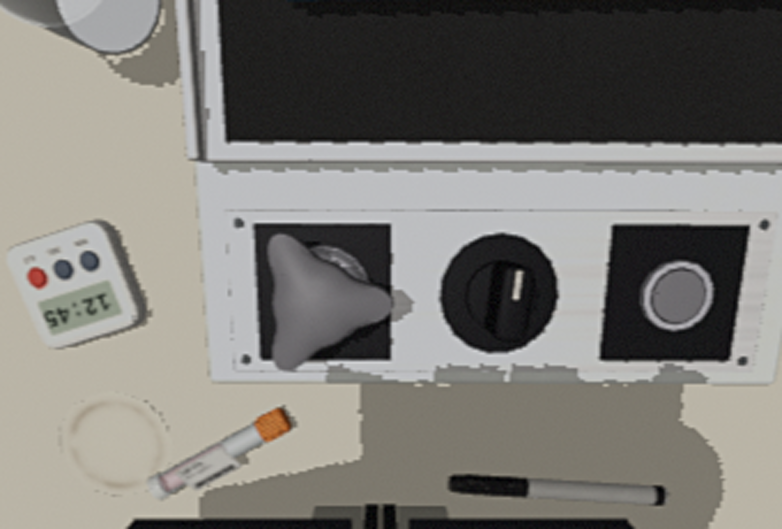

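```bash
python3 - <<'E'
from h import *
np.set_printoptions(precision=4,suppress=True)
w=np.load('w2.npz');c=(camera_info('wrist')['K'],w['e'],w['R'],0)
P=cloud('w',w['d'],c);Z=np.where(w['d']>0,P[...,2],0)
def pt(x,y,h): return plane(c,160+x/2.3-.3,20+y/2.3-.3,h)
st=pt(679,296,.0705);print('start',st)
m=np.zeros(Z.shape,bool);m[110:190,265:345]=(Z[110:190,265:345]>.085)&(Z[110:190,265:345]<.13)
q=P[m];print('stop mean',q.mean(0),m.sum(),np.percentile(q[:,2],[5,50,90,98,100]))
# circle of lobes: mask template fit
from scipy.optimize import minimize
xy=q[:,:2]
# outline of points at lobe ends: extreme in directions
for a in (30,150,270):
    t=np.radians(a+5.6);u=np.array([np.cos(t),np.sin(t)]);s=xy@u;k=s>s.max()-.004;print(a,s.max(),xy[k].mean(0),q[k][:,2].mean())
def f(v):
    cx,cy,a=v;cost=0
    L=[a+np.radians(b) for b in(30,150,270)]
    U=np.stack([np.cos(L),np.sin(L)]);d=xy-[cx,cy]
    pr=d@U; pe=d[:,[0]]*-U[1]+d[:,[1]]*U[0]
    # capsule distance
    t=np.clip(pr,0,.026);dist=np.sqrt((pr-t)**2+pe**2).min(1)
    return (np.clip(dist-.0075,0,None)**2).sum()*1e6
    
top=q[q[:,2]>np.percentile(q[:,2],95)];print('dome top',top.mean(0))
res=minimize(f,[*xy.mean(0),.1],method='Nelder-Mead');print(res.x,np.degrees(res.x[2]),res.fun)
a=res.x[:2];v=a-st[:2];print('dist',np.linalg.norm(v),'yaw',np.degrees(np.arctan2(-v[0],v[1])))
# deck & mat edges
for n,A,B,h in(('deck front',(215,383),(700,383),.061),('mat front',(230,142),(775,142),.082),('screws l',(238,223),(245,360),.062),('screws f',(245,360),(742,361),.062),('screws b',(238,223),(764,225),.062)):
    p=pt(*A,h);g=pt(*B,h);print(n,p,g,np.degrees(np.arctan2(-(p-g)[0],(p-g)[1])),np.linalg.norm(p-g))
E
```

```text
start [ 0.5084 -0.194   0.0705]
stop mean [ 0.4938 -0.0252  0.1083] 1882 [0.1048 0.1087 0.1111 0.112  0.1129]
30 0.4184905369485793 [ 0.5175 -0.0077] 0.10477122616212237
150 -0.42587633024532245 [ 0.4645 -0.0123] 0.1058798394828801
270 0.10565992675527784 [ 0.4959 -0.0551] 0.10494107485043676
dome top [ 0.4921 -0.0246  0.1119]
[ 0.4933 -0.0251  0.0986] 5.651338443889429 5754.717520750616
dist 0.16958907000960247 yaw 5.133420256042436
deck front [0.4419 0.0265 0.061 ] [ 0.4658 -0.2185  0.061 ] 5.5882655824257785 0.24623812761067002
mat front [0.5551 0.0184 0.082 ] [ 0.5779 -0.2155  0.082 ] 5.560808023615746 0.23499790517006186
screws l [0.5212 0.0176 0.062 ] [0.4555 0.0117 0.062 ] -84.82104520729283 0.065990232659926
screws f [0.4555 0.0117 0.062 ] [ 0.4792 -0.2363  0.062 ] 5.468182318240799 0.24914339410597533
screws b [0.5212 0.0176 0.062 ] [ 0.5445 -0.2304  0.062 ] 5.360220554822842 0.24909267572438387
```

```bash
python3 -c "
from h import *
go(.493,-.025,.137,185.5)"
```

```text
t2.70 p [ 0.4538 -0.0567  0.2602] head -174.40 ydown [ 0.002  0.001 -1.   ] | d tool [-0.0419  0.1232 -0.0277] turn 0.0018 F [ 0.3  0.8 -0.1] j [ 18.  -1. -24.  -0. -67.  78.]
```

{"name": "apply_moves", "arguments": {
  "deltas": [
    {"tx":-0.021,"ty":0.03,"tz":-0.014,"turn":0,"gripper":0.0},
    {"tx":-0.042,"ty":0.06,"tz":-0.028,"turn":0,"gripper":0.0},
    {"tx":-0.042,"ty":0.1,"tz":-0.028,"turn":0,"gripper":0.0},
    {"tx":-0.042,"ty":0.123,"tz":-0.028,"turn":0,"gripper":0.0},
    {"tx":-0.042,"ty":0.123,"tz":-0.028,"turn":0,"gripper":0.0}
  ]
}}

```text
time_s: 3.2
tcp_pos: [0.4917, -0.026, 0.1329]
eef_rot: [-89.9, -0.4, -174.5]
contact_force: [0.4, -0.4, 0.7]
gripper_width: 0.0006
```

```bash
python3 -c "
from h import *
go(.493,-.025,.137,185.5)"
```

```text
t3.20 p [ 0.4917 -0.026   0.1329] head -174.51 ydown [-0.007 -0.002 -1.   ] | d tool [-0.0014 -0.0041 -0.0008] turn -0.0002 F [ 0.4 -0.4  0.7] j [ 20.  10. -30.  -0. -50.  76.]
```

{"name": "apply_moves", "arguments": {
  "deltas": [
    {"tx":-0.001,"ty":0.0,"tz":0,"turn":0,"gripper":0.0},
    {"tx":-0.001,"ty":0.002,"tz":0,"turn":0,"gripper":0.0},
    {"tx":-0.001,"ty":0.004,"tz":0,"turn":0,"gripper":0.0},
    {"tx":-0.001,"ty":0.006,"tz":0,"turn":0,"gripper":0.0},
    {"tx":-0.001,"ty":0.006,"tz":0,"turn":0,"gripper":0.0}
  ]
}}

```text
time_s: 3.7
tcp_pos: [0.4944, -0.0254, 0.1309]
eef_rot: [-90.0, 0.0, -174.5]
contact_force: [0.2, -0.3, -0.1]
gripper_width: 0.0001
```

{"name": "apply_moves", "arguments": {
  "deltas": [
    {"tx":0,"ty":0.002,"tz":0,"turn":0,"gripper":0.0},
    {"tx":0,"ty":0.004,"tz":0,"turn":0,"gripper":0.0},
    {"tx":0,"ty":0.004,"tz":0,"turn":0,"gripper":0.0}
  ]
}}

```text
time_s: 4.0
tcp_pos: [0.4946, -0.0254, 0.1268]
eef_rot: [-90.0, 0.0, -174.5]
contact_force: [-1.0, 0.4, 3.8]
gripper_width: 0.0006
```

{"name": "apply_moves", "arguments": {
  "deltas": [
    {"tx":0,"ty":0.001,"tz":0,"turn":0,"gripper":0.0},
    {"tx":0,"ty":0.002,"tz":0,"turn":0,"gripper":0.0},
    {"tx":0,"ty":0.002,"tz":0,"turn":0,"gripper":0.0}
  ]
}}

```text
time_s: 4.3
tcp_pos: [0.4941, -0.0254, 0.1242]
eef_rot: [-90.0, -0.0, -174.5]
contact_force: [-0.8, 0.0, -0.4]
gripper_width: 0.0004
```

{"name": "apply_moves", "arguments": {
  "deltas": [
    {"tx":0,"ty":0.001,"tz":0,"turn":0,"gripper":0.0},
    {"tx":0,"ty":0.002,"tz":0,"turn":0,"gripper":0.0},
    {"tx":0,"ty":0.003,"tz":0,"turn":0,"gripper":0.0},
    {"tx":0,"ty":0.003,"tz":0,"turn":0,"gripper":0.0}
  ]
}}

```text
time_s: 4.7
tcp_pos: [0.4943, -0.0254, 0.1215]
eef_rot: [-90.0, -0.0, -174.5]
contact_force: [0.3, 0.4, 0.7]
gripper_width: -0.0
```

{"name": "apply_moves", "arguments": {
  "deltas": [
    {"tx":0,"ty":0.001,"tz":0,"turn":0,"gripper":0.0},
    {"tx":0,"ty":0.002,"tz":0,"turn":0,"gripper":0.0},
    {"tx":0,"ty":0.002,"tz":0,"turn":0,"gripper":0.0}
  ]
}}

```text
time_s: 5.0
tcp_pos: [0.4945, -0.0255, 0.1212]
eef_rot: [-90.0, 0.0, -174.4]
contact_force: [-7.6, 1.1, 18.2]
gripper_width: 0.0005
```

```bash
python3 -c "
from h import *
go(.493,-.025,.137,185.5)
im,d=capture('side');cv2.imwrite('pics/s2.png',cv2.resize(im[150:260,240:400,::-1],None,fx=4.5,fy=4.5,interpolation=cv2.INTER_CUBIC))"
```

```text
t5.00 p [ 0.4945 -0.0255  0.1212] head -174.45 ydown [ 0.001 -0.    -1.   ] | d tool [ 0.0014 -0.0158 -0.0006] turn 0.0009 F [-7.6  1.1 18.2] j [ 20.  11. -31.   0. -48.  76.]
```

View pics/s2.png

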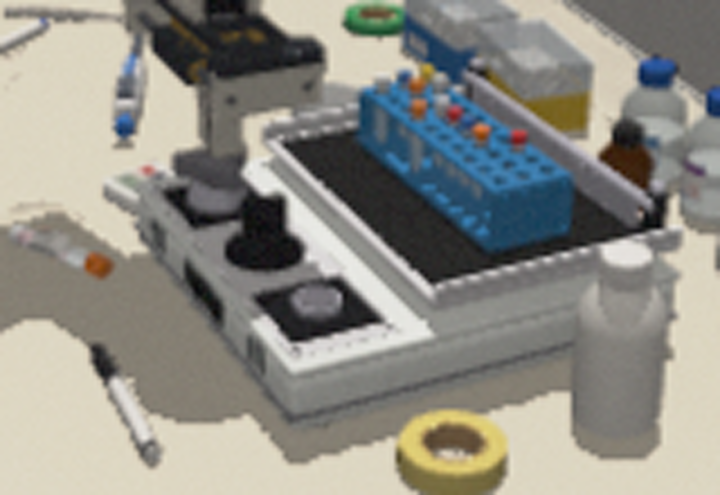

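{"name": "apply_moves", "arguments": {
  "deltas": [
    {"tx":0,"ty":-0.02,"tz":0,"turn":0,"gripper":0.0},
    {"tx":0,"ty":-0.05,"tz":0,"turn":0,"gripper":0.0},
    {"tx":0,"ty":-0.08,"tz":0,"turn":0,"gripper":0.0},
    {"tx":0,"ty":-0.09,"tz":0,"turn":0,"gripper":0.04},
    {"tx":0,"ty":-0.09,"tz":0,"turn":0,"gripper":0.087}
  ]
}}

```text
time_s: 5.55
tcp_pos: [0.4952, -0.0251, 0.211]
eef_rot: [-90.0, 0.2, -174.5]
contact_force: [0.5, 0.8, 0.5]
gripper_width: 0.0112
```

```bash
python3 - <<'E'
from h import *
np.set_printoptions(precision=4,suppress=True)
go(.587,-.103,.20,185.7)
go(.587,-.103,.112,185.7)
c=cam('wrist');im,d=capture('wrist');cv2.imwrite('pics/w3.png',im[...,::-1])
P=cloud('w',d,c);Z=np.where(d>0,P[...,2],0)
m=(Z>.12)&(Z<.135)&(P[...,0]>.58)&(P[...,0]<.72)&(P[...,1]>-.22)&(P[...,1]<.03)
h=cv2.minAreaRect(P[m][:,:2].astype(np.float32));print(h,cv2.boxPoints(h))
im,d=capture('top');c=cam('top');P=cloud('top',d,c)
m=(d>0)&(np.hypot(P[...,0]-.493,P[...,1]+.025)<.03)&(P[...,2]<.13);print(np.percentile(P[m][:,2],[50,90,98]))
E
```

```text
t5.55 p [ 0.4952 -0.0251  0.211 ] head -174.48 ydown [ 0.003  0.001 -1.   ] | d tool [-0.0839  0.0112  0.0863] turn -0.0032 F [0.5 0.8 0.5] j [ 20.   5. -24.   0. -61.  76.]
t5.55 p [ 0.4952 -0.0251  0.211 ] head -174.48 ydown [ 0.003  0.001 -1.   ] | d tool [-0.0836  0.0992  0.0864] turn -0.0032 F [0.5 0.8 0.5] j [ 20.   5. -24.   0. -61.  76.]
((0.6382709741592407, -0.09803919494152069), (0.033533740788698196, 0.19525274634361267), 6.071018695831299) [[ 0.6113 -0.0027]
 [ 0.6319 -0.1969]
 [ 0.6653 -0.1933]
 [ 0.6446  0.0008]]Traceback (most recent call last):
  File "<stdin>", line 10, in <module>
    return _quantile_unchecked(
        a, q, axis, out, overwrite_input, method, keepdims, weights)
    return _ureduce(a,
                    func=_quantile_ureduce_func,
    ...<5 lines>...
                    overwrite_input=overwrite_input,
                    method=method)
    r = func(a, **kwargs)
    result = _quantile(arr,
                       quantiles=q,
    ...<2 lines>...
                       out=out,
                       weights=wgt)
    slices_having_nans = np.isnan(arr[-1, ...])
                                  ~~~^^^^^^^^^
IndexError: index -1 is out of bounds for axis 0 with size 0
```

View pics/w3.png

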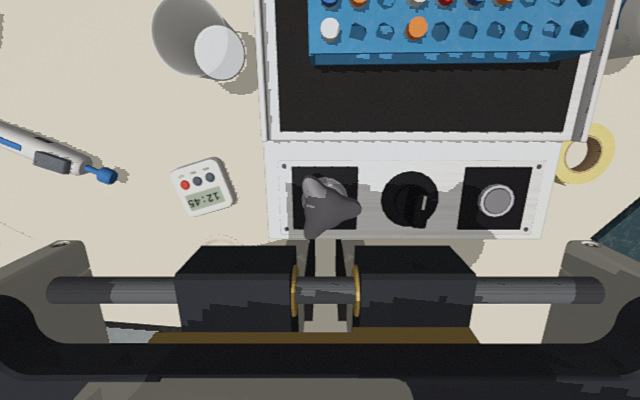

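{"name": "apply_moves", "arguments": {
  "deltas": [
    {"tx":-0.03,"ty":0.0,"tz":0.03,"turn":0,"gripper":0.087},
    {"tx":-0.06,"ty":0.0,"tz":0.06,"turn":0,"gripper":0.087},
    {"tx":-0.084,"ty":0.01,"tz":0.086,"turn":0,"gripper":0.087},
    {"tx":-0.084,"ty":0.01,"tz":0.086,"turn":0,"gripper":0.087}
  ]
}}

```text
time_s: 6.05
tcp_pos: [0.5871, -0.1052, 0.1952]
eef_rot: [-90.0, -0.3, -174.6]
contact_force: [-1.4, 0.2, -0.4]
gripper_width: 0.0511
```

```bash
python3 - <<'E'
from h import *
np.set_printoptions(precision=4,suppress=True)
go(.587,-.103,.112,185.7)
c=cam('wrist');im,d=capture('wrist');cv2.imwrite('pics/w4.png',im[...,::-1])
P=cloud('w',d,c)
m=(d>0)&(np.hypot(P[...,0]-.493,P[...,1]+.025)<.03)&(P[...,2]<.13);print(m.sum(),np.percentile(P[m][:,2],[50,90,98]))
E
```

```text
t6.05 p [ 0.5871 -0.1052  0.1952] head -174.63 ydown [-0.006 -0.001 -1.   ] | d tool [-0.0006  0.0832 -0.0022] turn -0.0058 F [-1.4  0.2 -0.4] j [  9.  15. -13.  -0. -62.  87.]
34 [0.0633 0.0642 0.0644]
```

View pics/w4.png

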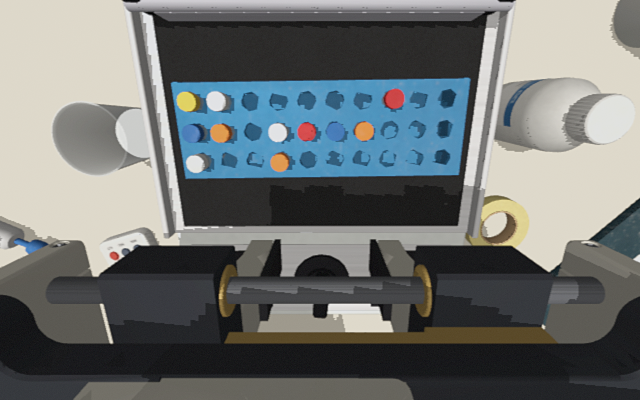

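```bash
python3 - <<'E'
from h import *
z=np.load('side0.npz')
for n,(im,d) in(('0',(z['im'],z['d'])),('1',capture('side'))):
    P=cloud('s',d,cam('side'))
    m=(d>0)&(np.hypot(P[...,0]-.493,P[...,1]+.025)<.036)&(P[...,2]<.13);print(n,m.sum(),np.percentile(P[m][:,2],[50,90,98]) if m.sum() else '')
cv2.imwrite('pics/s3.png',cv2.resize(im[150:260,240:400,::-1],None,fx=4.5,fy=4.5,interpolation=cv2.INTER_CUBIC))
E
```

```text
0 284 [0.0861268  0.11100811 0.11334141]
1 258 [0.08751152 0.10422193 0.10674019]
```

View pics/s3.png

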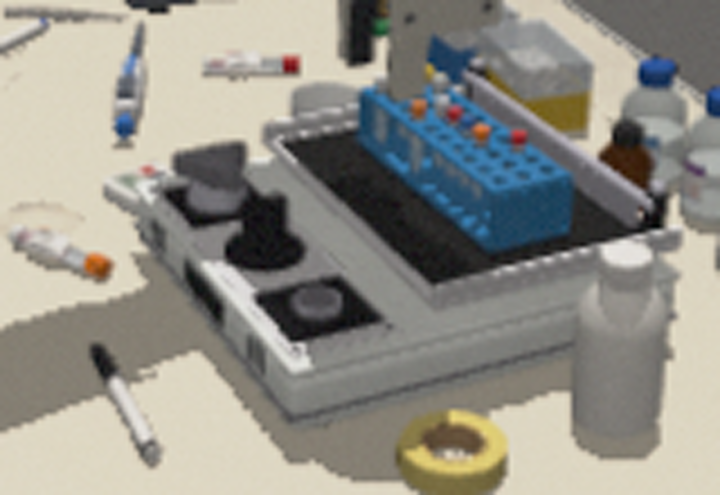

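The stop head is 6.7 mm lower, so it is latched. Next I lower the arm in front of the rack.

{"name": "apply_moves", "arguments": {
  "deltas": [
    {"tx":0,"ty":0.03,"tz":-0.001,"turn":0,"gripper":0.087},
    {"tx":0,"ty":0.06,"tz":-0.002,"turn":0,"gripper":0.087},
    {"tx":0,"ty":0.084,"tz":-0.002,"turn":0,"gripper":0.087},
    {"tx":0,"ty":0.084,"tz":-0.002,"turn":0,"gripper":0.087},
    {"tx":0,"ty":0.084,"tz":-0.002,"turn":0,"gripper":0.087}
  ]
}}

```text
time_s: 6.65
tcp_pos: [0.5857, -0.1005, 0.1159]
eef_rot: [-90.0, -0.0, -174.4]
contact_force: [-0.3, -0.1, 0.9]
gripper_width: 0.0865
```

```bash
python3 -c "
from h import *
go(.608,-.101,.112,185.5)
go(.655,-.096,.112,185.5)"
```

```text
t6.65 p [ 0.5857 -0.1005  0.1159] head -174.43 ydown [-0.001 -0.    -1.   ] | d tool [-0.0222  0.0039  0.0026] turn 0.0012 F [-0.3 -0.1  0.9] j [  9.  19. -19.   0. -51.  86.]
t6.65 p [ 0.5857 -0.1005  0.1159] head -174.43 ydown [-0.001 -0.    -1.   ] | d tool [-0.0694  0.0039  0.0022] turn 0.0012 F [-0.3 -0.1  0.9] j [  9.  19. -19.   0. -51.  86.]
```

{"name": "apply_moves", "arguments": {
  "deltas": [
    {"tx":-0.008,"ty":0.002,"tz":0.001,"turn":0,"gripper":0.087},
    {"tx":-0.016,"ty":0.003,"tz":0.002,"turn":0,"gripper":0.087},
    {"tx":-0.021,"ty":0.003,"tz":0.002,"turn":0,"gripper":0.087},
    {"tx":-0.024,"ty":0.003,"tz":0.002,"turn":0,"gripper":0.087},
    {"tx":-0.027,"ty":0.003,"tz":0.002,"turn":0,"gripper":0.087}
  ]
}}

```text
time_s: 7.15
tcp_pos: [0.613, -0.1004, 0.1126]
eef_rot: [-90.0, -0.0, -174.5]
contact_force: [-2.2, -0.8, 1.2]
gripper_width: 0.0869
```

{"name": "apply_moves", "arguments": {
  "deltas": [
    {"tx":-0.004,"ty":0,"tz":0,"turn":0,"gripper":0.087},
    {"tx":-0.008,"ty":0,"tz":0,"turn":0,"gripper":0.087},
    {"tx":-0.012,"ty":0,"tz":0,"turn":0,"gripper":0.087},
    {"tx":-0.016,"ty":0,"tz":0,"turn":0,"gripper":0.087},
    {"tx":-0.02,"ty":0,"tz":0,"turn":0,"gripper":0.087}
  ]
}}

```text
time_s: 7.65
tcp_pos: [0.6333, -0.0984, 0.1126]
eef_rot: [-90.0, -0.0, -174.5]
contact_force: [-1.7, -0.7, 2.2]
gripper_width: 0.0872
```

```bash
python3 - <<'E'
from h import *
go(.656,-.0975,.112,185.5)
im,d=capture('side');cv2.imwrite('pics/s4.png',cv2.resize(im[150:260,240:400,::-1],None,fx=4.5,fy=4.5,interpolation=cv2.INTER_CUBIC))
E
```

```text
t7.65 p [ 0.6333 -0.0984  0.1126] head -174.49 ydown [-0. -0. -1.] | d tool [-0.0227  0.0006  0.0013] turn 0.0002 F [-1.7 -0.7  2.2] j [  9.  23. -13.   0. -53.  87.]
```

View pics/s4.png

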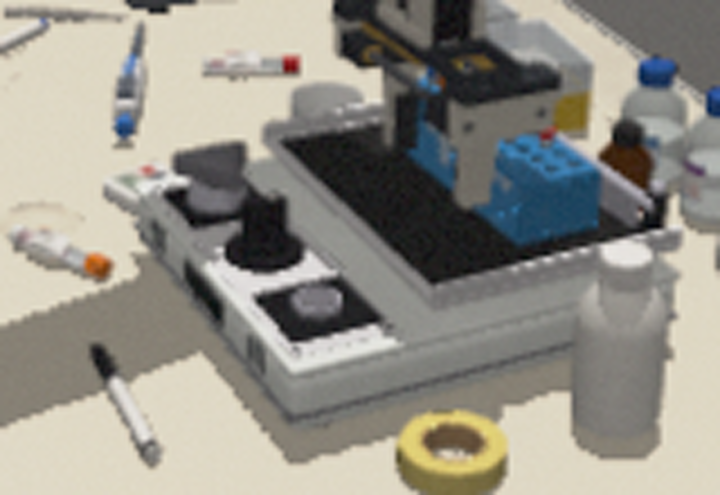

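{"name": "apply_moves", "arguments": {
  "deltas": [
    {"tx":-0.004,"ty":0,"tz":0,"turn":0,"gripper":0.087},
    {"tx":-0.008,"ty":0,"tz":0,"turn":0,"gripper":0.087},
    {"tx":-0.012,"ty":0,"tz":0,"turn":0,"gripper":0.087},
    {"tx":-0.015,"ty":0,"tz":0,"turn":0,"gripper":0.087},
    {"tx":-0.018,"ty":0,"tz":0,"turn":0,"gripper":0.087}
  ]
}}

```text
time_s: 8.2
tcp_pos: [0.6512, -0.0967, 0.1125]
eef_rot: [-90.0, -0.0, -174.5]
contact_force: [-2.4, -0.2, 1.0]
gripper_width: 0.0871
```

{"name": "apply_moves", "arguments": {
  "deltas": [
    {"tx":-0.001,"ty":0,"tz":0,"turn":0,"gripper":0.087},
    {"tx":-0.002,"ty":0,"tz":0,"turn":0,"gripper":0.087},
    {"tx":-0.003,"ty":0,"tz":0,"turn":0,"gripper":0.087},
    {"tx":-0.003,"ty":0,"tz":0,"turn":0,"gripper":0.087}
  ]
}}

```text
time_s: 8.6
tcp_pos: [0.6529, -0.0965, 0.1125]
eef_rot: [-90.0, -0.1, -174.5]
contact_force: [-5.6, -0.1, 2.8]
gripper_width: 0.0868
```

{"name": "apply_moves", "arguments": {
  "deltas": [
    {"tx":-0.001,"ty":0,"tz":0,"turn":0,"gripper":0.087},
    {"tx":-0.0015,"ty":0,"tz":0,"turn":0,"gripper":0.087},
    {"tx":-0.0015,"ty":0,"tz":0,"turn":0,"gripper":0.087}
  ]
}}

```text
time_s: 8.9
tcp_pos: [0.653, -0.0964, 0.1125]
eef_rot: [-90.0, -0.3, -174.5]
contact_force: [-10.9, 0.6, 6.4]
gripper_width: 0.0872
```

```bash
python3 - <<'E'
from h import *
np.set_printoptions(precision=4,suppress=True)
go(.656,-.0975,.112,185.5)
c=cam('wrist');im,d=capture('wrist');cv2.imwrite('pics/w5.png',im[...,::-1])
P=cloud('w',d,c);Z=np.where(d>0,P[...,2],0)
m=(Z>.12)&(Z<.135)&(P[...,0]>.63)&(P[...,0]<.735)&(P[...,1]>-.23)&(P[...,1]<.04)
h=cv2.minAreaRect(P[m][:,:2].astype(np.float32));print(h,cv2.boxPoints(h),np.median(P[m][:,2]))
im,d=capture('side');cv2.imwrite('pics/s5.png',cv2.resize(im[150:260,240:400,::-1],None,fx=4.5,fy=4.5,interpolation=cv2.INTER_CUBIC))
E
```

```text
t8.90 p [ 0.653  -0.0964  0.1125] head -174.54 ydown [-0.004 -0.    -1.   ] | d tool [-0.0029  0.0004  0.0014] turn -0.0006 F [-10.9   0.6   6.4] j [  8.  25. -10.  -0. -55.  87.]
((0.6873681545257568, -0.075824074447155), (0.0952145904302597, 0.23000958561897278), 0.013259836472570896) [[ 0.6397  0.0392]
 [ 0.6398 -0.1908]
 [ 0.735  -0.1908]
 [ 0.7349  0.0392]] 0.12741626849685764
```

View pics/w5.png

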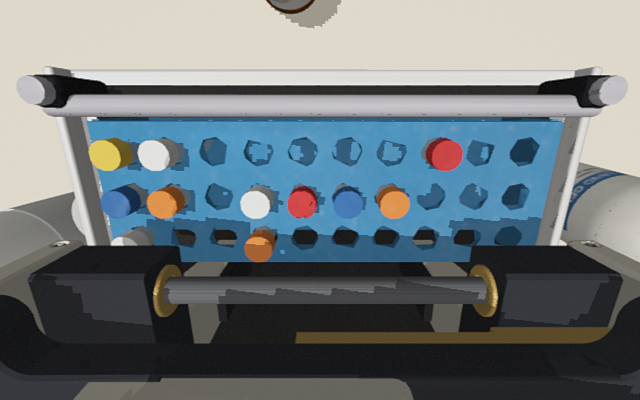

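View pics/s5.png

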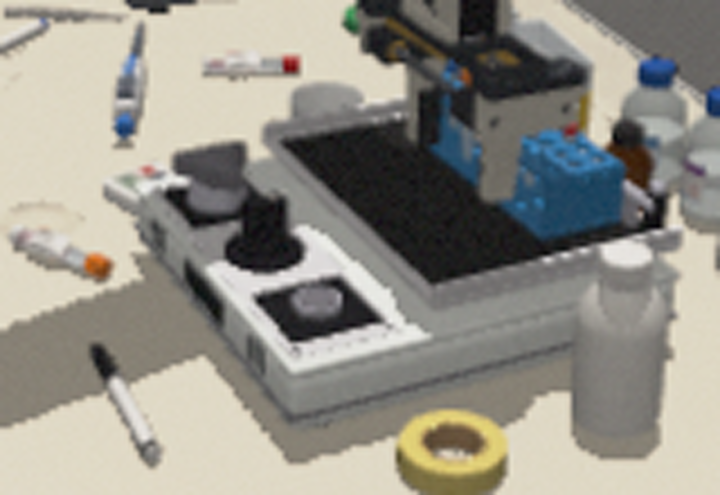

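{"name": "apply_moves", "arguments": {
  "deltas": [
    {"tx":0.015,"ty":0,"tz":0,"turn":0,"gripper":0.087},
    {"tx":0.035,"ty":0,"tz":0,"turn":0,"gripper":0.087},
    {"tx":0.04,"ty":-0.02,"tz":0,"turn":0,"gripper":0.087},
    {"tx":0.05,"ty":-0.05,"tz":0,"turn":0,"gripper":0.0},
    {"tx":0.07,"ty":-0.08,"tz":0,"turn":0,"gripper":0.0}
  ]
}}

```text
time_s: 9.5
tcp_pos: [0.5864, -0.1029, 0.1933]
eef_rot: [-90.0, 0.0, -174.5]
contact_force: [-0.3, 0.3, -0.7]
gripper_width: 0.0765
```

```bash
python3 - <<'E'
from h import *
np.set_printoptions(precision=4,suppress=True)
go(.4462,-.0289,.195,245.5)
c=cam('wrist');im,d=capture('wrist');cv2.imwrite('pics/w6.png',im[...,::-1])
P=cloud('w',d,c);Z=np.where(d>0,P[...,2],0)
sh=np.radians(5.5);O=np.array([.6043,-.0996]);ex=np.array([np.cos(sh),np.sin(sh)]);ey=np.array([-np.sin(sh),np.cos(sh)])
X=(P[...,:2]-O)@ex;Y=(P[...,:2]-O)@ey
b=(im[...,2].astype(int)>im[...,0]+40)
m=(Z>.12)&(Z<.135)&(X>.03)&(X<.14)&b
h=cv2.minAreaRect(np.stack([X[m],Y[m]],-1).astype(np.float32));print(h,cv2.boxPoints(h))
# fence bar
m=(Z>.1)&(Z<.115)&(X>.1)&(X<.16)&~b&(abs(Y)<.12);print('fence',np.percentile(X[m],[1,5,50]),m.sum(),np.percentile(Z[m],[10,50,90]))
w=np.load('w2.npz');d=w['d'];K=camera_info('wrist')['K'];T=np.array(camera_info('wrist')['tool_from_camera'])
v,u=np.mgrid[:400,:640];Q=np.stack([(u-K[0,2])/K[0,0]*d,-(v-K[1,2])/K[1,1]*d,-d,np.ones_like(d)],-1)@T.T
m=(d>0)&(abs(Q[...,0])<.015)&(Q[...,1]>0.0)&(Q[...,1]<.018)&(abs(Q[...,2])<.04);print('tip',m.sum(),Q[m][:,:3].min(0),Q[m][:,:3].max(0))
E
```

```text
t9.50 p [ 0.5864 -0.1029  0.1933] head -174.46 ydown [ 0.001 -0.    -1.   ] | d tool [ 0.1324 -0.0019 -0.0872] turn -1.0466 F [-0.3  0.3 -0.7] j [  9.  15. -14.   0. -61.  87.]
((0.08912576735019684, -0.059675753116607666), (0.3142909109592438, 0.0768997073173523), 86.09882354736328) [[ 0.0401 -0.2138]
 [ 0.1168 -0.2191]
 [ 0.1382  0.0945]
 [ 0.0615  0.0997]]
fence [0.1263 0.1268 0.1306] 1167 [0.1077 0.11   0.1112]
tip 448 [-0.0126  0.     -0.0158] [-0.0086  0.018   0.016 ]
```

View pics/w6.png

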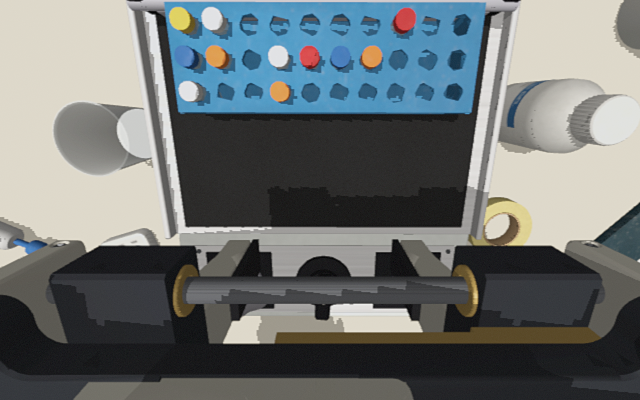

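```bash
cat >> h.py <<'E'
sh=np.radians(5.5);O=np.array([.6043,-.0996]);ex=np.array([np.cos(sh),np.sin(sh)]);ey=np.array([-np.sin(sh),np.cos(sh)])
def rackchk(n):
    c=cam(n);im,d=capture(n);P=cloud(n,d,c);Z=np.where(d>0,P[...,2],0)
    X=(P[...,:2]-O)@ex;Y=(P[...,:2]-O)@ey
    b=(im[...,2].astype(int)>im[...,0]+40)
    m=(Z>.12)&(Z<.135)&(X>.03)&(X<.14)&b&(abs(Y)<.125)
    m=cv2.morphologyEx(m.astype(np.uint8),cv2.MORPH_OPEN,np.ones((2,2),np.uint8))>0
    for s in (-1,1):
        for lo in(.03,.06): k=m&(Y*s>lo)&(Y*s<lo+.025);print(n,s,lo,'rear x',np.percentile(X[k],[95,99]) if k.any() else None)
    h=cv2.minAreaRect(np.stack([X[m],Y[m]],-1).astype(np.float32));print(h,cv2.boxPoints(h).round(4).tolist())
    return im,d,P,X,Y
E
python3 - <<'E'
from h import *
im,d,P,X,Y=rackchk('top')
cv2.imwrite('pics/t7.png',cv2.resize(im[105:245,210:400,::-1],None,fx=4.2,fy=4.2,interpolation=cv2.INTER_CUBIC))
rackchk('side')
go(.45,-.033,.195,245.5)
E
```

```text
top -1 0.03 rear x None
top -1 0.06 rear x [0.0634083  0.06348188]
top 1 0.03 rear x None
top 1 0.06 rear x None
((0.09271936118602753, -0.09790275990962982), (0.01831137016415596, 0.06638220697641373), 79.60340118408203) [[0.058400001376867294, -0.10090000182390213], [0.12370000034570694, -0.11289999634027481], [0.12700000405311584, -0.09489999711513519], [0.0617000013589859, -0.08290000259876251]]
side -1 0.03 rear x [0.11267045 0.12603404]
side -1 0.06 rear x [0.11650223 0.11863119]
side 1 0.03 rear x [0.13039327 0.18350944]
side 1 0.06 rear x [0.1099972  0.11331378]
((-0.156652569770813, -0.4443129301071167), (1.1857861280441284, 0.13145887851715088), 59.614990234375) [[-0.5131999850273132, -0.9225000143051147], [-0.39980000257492065, -0.9890000224113464], [0.19990000128746033, 0.033900000154972076], [0.08649999648332596, 0.10040000081062317]]
t9.65 p [ 0.5868 -0.1029  0.1956] head -174.47 ydown [ 0.006  0.001 -1.   ] | d tool [ 0.1294 -0.0002 -0.0828] turn -1.0468 F [ 0.3  0.2 -0.4] j [  9.  15. -14.   0. -61.  87.]
```

View pics/t7.png

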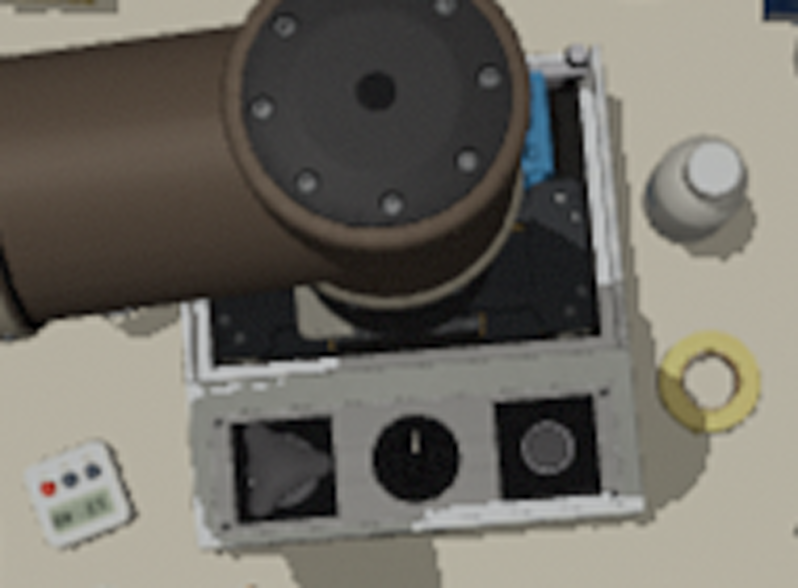

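```bash
python3 - <<'E'
from h import *
c=cam('wrist');im,d=capture('wrist')
for u,v in((180,112),(325,112),(470,112)):
    p=plane(c,u,v,.128)[:2];print((p-O)@ex,(p-O)@ey)
P=cloud('w',d,c);X=(P[...,:2]-O)@ex;Y=(P[...,:2]-O)@ey
b=(im[...,2].astype(int)>im[...,0]+40);m=b&(P[...,2]>.12)&(P[...,2]<.135)&(X>.03)
for y in(-.085,-.06,-.03,0,.03,.06,.085):
    k=m&(abs(Y-y)<.008);print(y,np.percentile(X[k],[1,99]))
E
```

```text
0.06261942518688118 0.09478654766788851
0.06262638327088565 -0.0020591372809293054
0.06263333746011629 -0.0988506130471023
-0.085 [0.06200123 0.12439161]
-0.06 [0.06199592 0.12444514]
-0.03 [0.0619938  0.12483686]
0 [0.06199284 0.12484875]
0.03 [0.06199101 0.12501758]
0.06 [0.06198674 0.12495026]
0.085 [0.0619837  0.12507217]
```

{"name": "apply_moves", "arguments": {
  "deltas": [
    {"tx":0.032,"ty":0,"tz":-0.021,"turn":0,"gripper":0.0},
    {"tx":0.065,"ty":0,"tz":-0.042,"turn":0,"gripper":0.0},
    {"tx":0.097,"ty":0,"tz":-0.062,"turn":-0.1,"gripper":0.0},
    {"tx":0.129,"ty":0,"tz":-0.083,"turn":-0.2,"gripper":0.0},
    {"tx":0.129,"ty":0,"tz":-0.083,"turn":-0.34,"gripper":0.0}
  ]
}}

```text
time_s: 10.2
tcp_pos: [0.4459, -0.0318, 0.1917]
eef_rot: [-90.1, -0.1, -154.7]
contact_force: [1.1, -0.0, 0.2]
gripper_width: 0.0204
```

{"name": "apply_moves", "arguments": {
  "deltas": [
    {"tx":0,"ty":0,"tz":0,"turn":-0.14,"gripper":0.0},
    {"tx":0,"ty":0,"tz":0,"turn":-0.28,"gripper":0.0},
    {"tx":0,"ty":0,"tz":0,"turn":-0.42,"gripper":0.0},
    {"tx":0,"ty":0,"tz":0,"turn":-0.56,"gripper":0.0},
    {"tx":0,"ty":0,"tz":0,"turn":-0.7,"gripper":0.0}
  ]
}}

```text
time_s: 10.7
tcp_pos: [0.4494, -0.0326, 0.1916]
eef_rot: [-90.1, -0.0, -114.6]
contact_force: [-0.8, 0.0, 0.5]
gripper_width: 0.0007
```

```bash
python3 - <<'E'
from h import *
go(.45,-.033,.103,245.5)
c=cam('wrist');im,d=capture('wrist');cv2.imwrite('pics/w8.png',im[...,::-1])
im,d=capture('side');cv2.imwrite('pics/s8.png',cv2.resize(im[150:260,240:400,::-1],None,fx=4.5,fy=4.5,interpolation=cv2.INTER_CUBIC))
E
```

```text
t10.70 p [ 0.4494 -0.0326  0.1916] head -114.57 ydown [-0.001 -0.    -1.   ] | d tool [0.     0.0886 0.0008] turn -0.0012 F [-0.8  0.   0.5] j [ 21.   2. -31.  -0. -58. 134.]
```

View pics/w8.png

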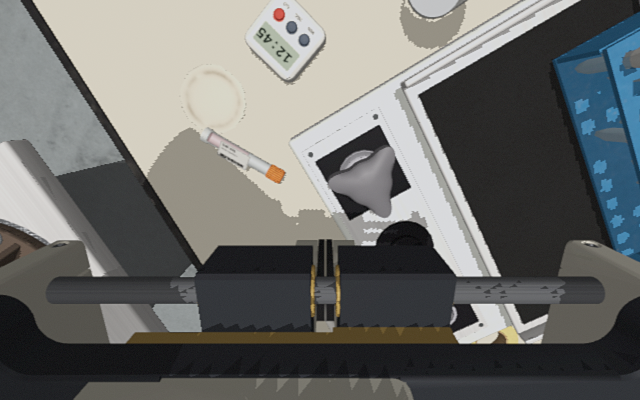

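View pics/s8.png

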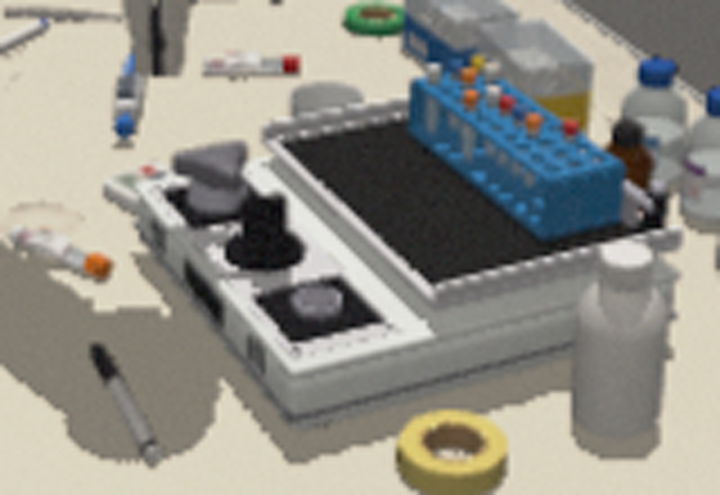

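{"name": "apply_moves", "arguments": {
  "deltas": [
    {"tx":0,"ty":0.03,"tz":0.001,"turn":0,"gripper":0.0},
    {"tx":0,"ty":0.06,"tz":0.001,"turn":0,"gripper":0.0},
    {"tx":0,"ty":0.08,"tz":0.001,"turn":0,"gripper":0.0},
    {"tx":0,"ty":0.088,"tz":0.001,"turn":0,"gripper":0.0},
    {"tx":0,"ty":0.088,"tz":0.001,"turn":0,"gripper":0.0}
  ]
}}

```text
time_s: 11.3
tcp_pos: [0.4498, -0.0334, 0.1035]
eef_rot: [-90.1, -0.1, -115.0]
contact_force: [0.8, 0.6, -0.0]
gripper_width: 0.0004
```

```bash
python3 - <<'E'
from h import *
A=np.array([.493,-.025])
def tgt(s,p,phi):
    a=np.radians(155.5)-phi;l=np.array([np.cos(a),np.sin(a)]);q=np.array([-np.sin(a),np.cos(a)])
    return A+s*l+p*q,245.5-np.degrees(phi)
for ph in(0,.1,.2,.3,.4,.5):
    t,h=tgt(.036,.0175,ph);go(*t,.103,h)
c=cam('wrist');im,d=capture('wrist');cv2.imwrite('pics/w9.png',im[...,::-1])
E
```

```text
t11.30 p [ 0.4498 -0.0334  0.1035] head -115.04 ydown [-0.003 -0.001 -1.   ] | d tool [-0.008   0.0005 -0.0002] turn -0.0094 F [ 0.8  0.6 -0. ] j [ 21.   8. -37.  -0. -45. 134.]
t11.30 p [ 0.4498 -0.0334  0.1035] head -115.04 ydown [-0.003 -0.001 -1.   ] | d tool [-0.0117  0.0005 -0.0018] turn 0.0906 F [ 0.8  0.6 -0. ] j [ 21.   8. -37.  -0. -45. 134.]
t11.30 p [ 0.4498 -0.0334  0.1035] head -115.04 ydown [-0.003 -0.001 -1.   ] | d tool [-0.0155  0.0004 -0.003 ] turn 0.1906 F [ 0.8  0.6 -0. ] j [ 21.   8. -37.  -0. -45. 134.]
t11.30 p [ 0.4498 -0.0334  0.1035] head -115.04 ydown [-0.003 -0.001 -1.   ] | d tool [-0.0194  0.0004 -0.0039] turn 0.2906 F [ 0.8  0.6 -0. ] j [ 21.   8. -37.  -0. -45. 134.]
t11.30 p [ 0.4498 -0.0334  0.1035] head -115.04 ydown [-0.003 -0.001 -1.   ] | d tool [-0.0234  0.0004 -0.0043] turn 0.3906 F [ 0.8  0.6 -0. ] j [ 21.   8. -37.  -0. -45. 134.]
t11.30 p [ 0.4498 -0.0334  0.1035] head -115.04 ydown [-0.003 -0.001 -1.   ] | d tool [-0.0274  0.0004 -0.0044] turn 0.4906 F [ 0.8  0.6 -0. ] j [ 21.   8. -37.  -0. -45. 134.]
```

View pics/w9.png

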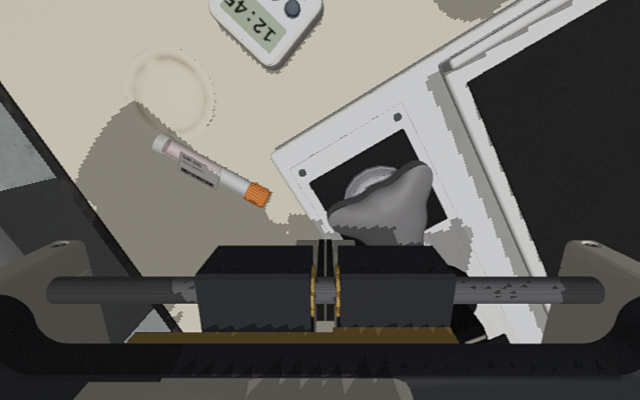

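{"name": "apply_moves", "arguments": {
  "deltas": [
    {"tx":-0.003,"ty":0,"tz":0.002,"turn":0,"gripper":0.0},
    {"tx":-0.006,"ty":0,"tz":0.002,"turn":0,"gripper":0.0},
    {"tx":-0.008,"ty":0,"tz":0.002,"turn":0,"gripper":0.0}
  ]
}}

```text
time_s: 11.65
tcp_pos: [0.4548, -0.027, 0.1049]
eef_rot: [-90.0, -0.1, -114.9]
contact_force: [-4.8, -4.9, 3.3]
gripper_width: 0.0005
```

{"name": "apply_moves", "arguments": {
  "deltas": [
    {"tx":-0.002,"ty":0,"tz":-0.001,"turn":0.05,"gripper":0.0},
    {"tx":-0.004,"ty":0,"tz":-0.002,"turn":0.1,"gripper":0.0},
    {"tx":-0.004,"ty":0,"tz":-0.002,"turn":0.1,"gripper":0.0}
  ]
}}

```text
time_s: 11.95
tcp_pos: [0.4546, -0.0227, 0.105]
eef_rot: [-90.0, -0.1, -120.7]
contact_force: [-3.7, -3.7, 5.7]
gripper_width: 0.0001
```

```bash
python3 - <<'E'
from h import *
A=np.array([.493,-.025])
def tgt(s,p,phi):
    a=np.radians(155.5)-phi;l=np.array([np.cos(a),np.sin(a)]);q=np.array([-np.sin(a),np.cos(a)])
    return A+s*l+p*q,245.5-np.degrees(phi)
for ph in(.1,.2,.3,.4,.5):
    t,h=tgt(.034,.0175,ph);go(*t,.103,h)
c=cam('wrist');im,d=capture('wrist');cv2.imwrite('pics/w10.png',im[...,::-1])
E
```

```text
t11.95 p [ 0.4546 -0.0227  0.105 ] head -120.74 ydown [-0.001 -0.001 -1.   ] | d tool [0.0002 0.002  0.0004] turn -0.0089 F [-3.7 -3.7  5.7] j [ 22.   8. -37.   0. -45. 127.]
t11.95 p [ 0.4546 -0.0227  0.105 ] head -120.74 ydown [-0.001 -0.001 -1.   ] | d tool [-0.0033  0.002  -0.0012] turn 0.0911 F [-3.7 -3.7  5.7] j [ 22.   8. -37.   0. -45. 127.]
t11.95 p [ 0.4546 -0.0227  0.105 ] head -120.74 ydown [-0.001 -0.001 -1.   ] | d tool [-0.0069  0.002  -0.0025] turn 0.1911 F [-3.7 -3.7  5.7] j [ 22.   8. -37.   0. -45. 127.]
t11.95 p [ 0.4546 -0.0227  0.105 ] head -120.74 ydown [-0.001 -0.001 -1.   ] | d tool [-0.0106  0.002  -0.0034] turn 0.2911 F [-3.7 -3.7  5.7] j [ 22.   8. -37.   0. -45. 127.]
t11.95 p [ 0.4546 -0.0227  0.105 ] head -120.74 ydown [-0.001 -0.001 -1.   ] | d tool [-0.0144  0.002  -0.0039] turn 0.3911 F [-3.7 -3.7  5.7] j [ 22.   8. -37.   0. -45. 127.]
```

View pics/w10.png

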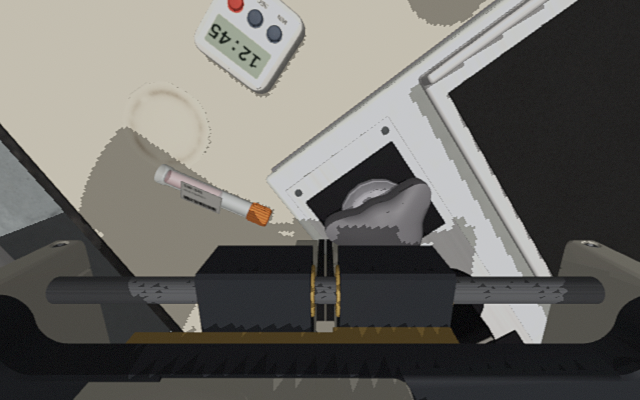

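{"name": "apply_moves", "arguments": {
  "deltas": [
    {"tx":-0.002,"ty":0,"tz":-0.0005,"turn":0.05,"gripper":0.0},
    {"tx":-0.0035,"ty":0,"tz":-0.001,"turn":0.1,"gripper":0.0},
    {"tx":-0.0035,"ty":0,"tz":-0.001,"turn":0.1,"gripper":0.0}
  ]
}}

```text
time_s: 12.3
tcp_pos: [0.455, -0.0193, 0.1049]
eef_rot: [-90.1, -0.1, -126.5]
contact_force: [-5.3, -2.6, 5.6]
gripper_width: 0.0001
```

```bash
python3 - <<'E'
from h import *
go(.45,-.02,.103,230)
im,d=capture('side');cv2.imwrite('pics/s11.png',cv2.resize(im[150:260,240:400,::-1],None,fx=4.5,fy=4.5,interpolation=cv2.INTER_CUBIC))
P=cloud('s',d,cam('side'))
m=(d>0)&(np.hypot(P[...,0]-.493,P[...,1]+.025)<.02)&(P[...,2]<.13);print(m.sum(),np.percentile(P[m][:,2],[50,90,98]))
c=cam('wrist');im,d=capture('wrist');cv2.imwrite('pics/w11.png',im[...,::-1])
E
```

```text
t12.30 p [ 0.455  -0.0193  0.1049] head -126.49 ydown [-0.002 -0.001 -1.   ] | d tool [ 0.0035  0.0019 -0.0035] turn 0.0613 F [-5.3 -2.6  5.6] j [ 22.   8. -37.   0. -45. 121.]
112 [0.10183883 0.10765124 0.10924547]
```

View pics/s11.png

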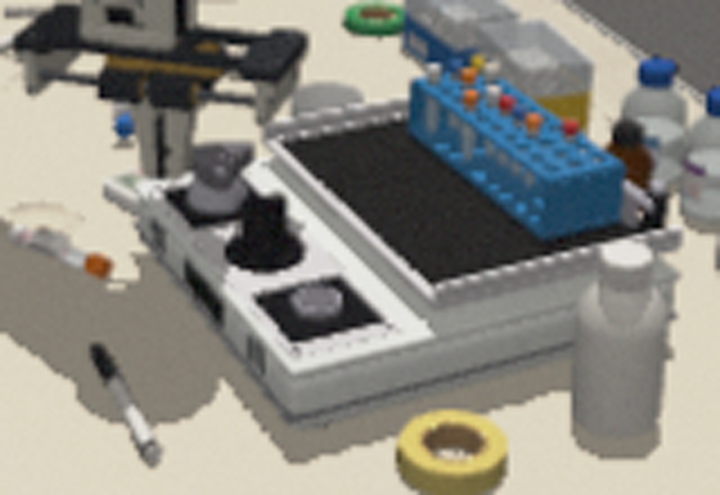

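View pics/w11.png

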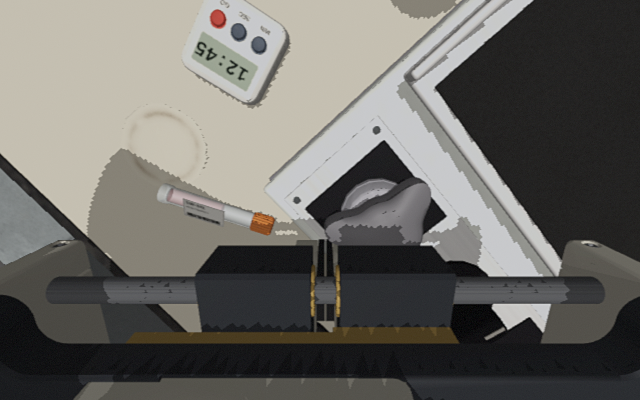

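{"name": "apply_moves", "arguments": {
  "deltas": [
    {"tx":-0.002,"ty":0,"tz":-0.0005,"turn":0.05,"gripper":0.0},
    {"tx":-0.0035,"ty":0,"tz":-0.001,"turn":0.1,"gripper":0.0},
    {"tx":-0.0035,"ty":0,"tz":-0.001,"turn":0.1,"gripper":0.0}
  ]
}}

```text
time_s: 12.7
tcp_pos: [0.4557, -0.0159, 0.1048]
eef_rot: [-90.1, -0.2, -132.2]
contact_force: [-8.8, -2.0, 7.0]
gripper_width: 0.0005
```

{"name": "apply_moves", "arguments": {
  "deltas": [
    {"tx":-0.002,"ty":0,"tz":-0.0005,"turn":0.05,"gripper":0.0},
    {"tx":-0.0035,"ty":0,"tz":-0.001,"turn":0.1,"gripper":0.0},
    {"tx":-0.0035,"ty":0,"tz":-0.001,"turn":0.1,"gripper":0.0}
  ]
}}

```text
time_s: 13.0
tcp_pos: [0.4568, -0.0126, 0.1047]
eef_rot: [-90.1, -0.2, -138.0]
contact_force: [-9.5, -1.2, 9.5]
gripper_width: 0.0004
```

```bash
python3 - <<'E'
from h import *
go(.45,-.02,.103,230)
im,d=capture('side');cv2.imwrite('pics/s12.png',cv2.resize(im[150:260,240:400,::-1],None,fx=4.5,fy=4.5,interpolation=cv2.INTER_CUBIC))
P=cloud('s',d,cam('side'))
m=(d>0)&(np.hypot(P[...,0]-.493,P[...,1]+.025)<.02)&(P[...,2]<.13);print(m.sum(),np.percentile(P[m][:,2],[50,90,98]))
E
```

```text
t13.00 p [ 0.4568 -0.0126  0.1047] head -137.96 ydown [-0.004 -0.001 -1.   ] | d tool [0.01   0.0017 0.0009] turn -0.1390 F [-9.5 -1.2  9.5] j [ 23.   8. -37.  -0. -45. 109.]
108 [0.10110688 0.10900747 0.11055266]
```

View pics/s12.png

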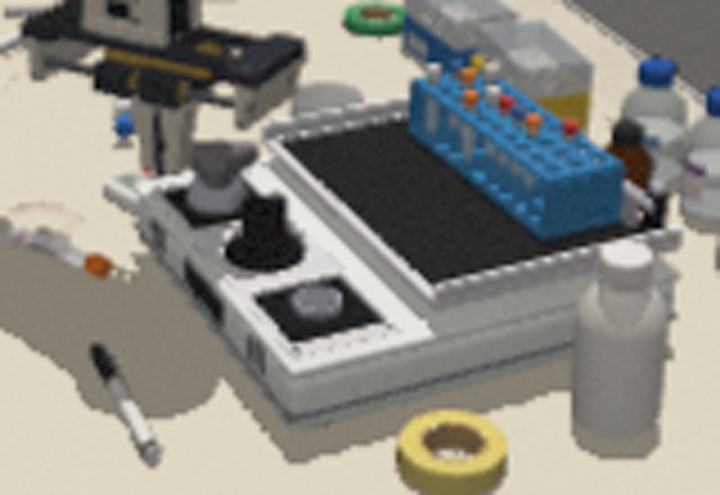

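{"name": "apply_moves", "arguments": {
  "deltas": [
    {"tx":0.003,"ty":0,"tz":-0.002,"turn":0,"gripper":0.0},
    {"tx":0.007,"ty":0,"tz":-0.004,"turn":0,"gripper":0.0},
    {"tx":0.012,"ty":0,"tz":-0.01,"turn":0,"gripper":0.0},
    {"tx":0.016,"ty":0,"tz":-0.02,"turn":0,"gripper":0.0},
    {"tx":0.018,"ty":0,"tz":-0.02,"turn":0,"gripper":0.0}
  ]
}}

```text
time_s: 13.55
tcp_pos: [0.4312, -0.0089, 0.1047]
eef_rot: [-90.0, 0.0, -137.8]
contact_force: [-0.0, 0.6, 0.0]
gripper_width: 0.0004
```

```bash
python3 - <<'E'
from h import *
go(.45,-.02,.103,230)
im,d=capture('side');cv2.imwrite('pics/s13.png',cv2.resize(im[150:260,240:400,::-1],None,fx=4.5,fy=4.5,interpolation=cv2.INTER_CUBIC))
P=cloud('s',d,cam('side'))
m=(d>0)&(np.hypot(P[...,0]-.493,P[...,1]+.025)<.036)&(P[...,2]<.13);print(m.sum(),np.percentile(P[m][:,2],[50,90,98]))
E
```

```text
t13.55 p [ 0.4312 -0.0089  0.1047] head -137.79 ydown [ 0.  0. -1.] | d tool [-0.0065  0.0017  0.0208] turn -0.1360 F [-0.   0.6  0. ] j [ 25.   6. -40.  -0. -44. 107.]
281 [0.08801428 0.11109452 0.11329461]
```

View pics/s13.png

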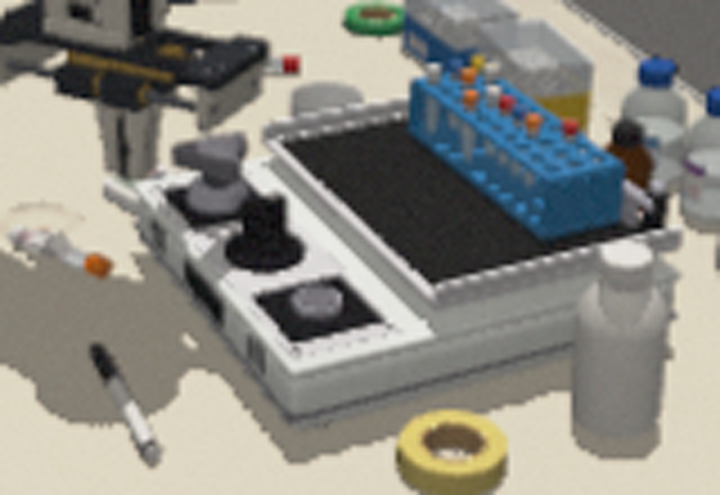

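{"name": "apply_moves", "arguments": {
  "deltas": [
    {"tx":0,"ty":-0.04,"tz":0,"turn":0,"gripper":0.0},
    {"tx":0,"ty":-0.08,"tz":0,"turn":0,"gripper":0.0},
    {"tx":0,"ty":-0.12,"tz":0,"turn":0,"gripper":0.0},
    {"tx":-0.02,"ty":-0.14,"tz":-0.02,"turn":0,"gripper":0.0},
    {"tx":-0.05,"ty":-0.14,"tz":-0.05,"turn":0,"gripper":0.0}
  ]
}}

```text
time_s: 14.1
tcp_pos: [0.4375, 0.0618, 0.2484]
eef_rot: [-89.9, 0.4, -137.9]
contact_force: [1.1, 0.2, -0.7]
gripper_width: 0.0002
```

{"name": "apply_moves", "arguments": {
  "deltas": [
    {"tx":-0.03,"ty":0,"tz":-0.03,"turn":0,"gripper":0.0},
    {"tx":-0.06,"ty":0,"tz":-0.06,"turn":0,"gripper":0.0},
    {"tx":-0.09,"ty":0,"tz":-0.09,"turn":0,"gripper":0.0},
    {"tx":-0.1,"ty":0,"tz":-0.1,"turn":0,"gripper":0.0},
    {"tx":-0.1,"ty":0,"tz":-0.1,"turn":0,"gripper":0.0}
  ]
}}

```text
time_s: 14.6
tcp_pos: [0.4428, 0.2044, 0.2442]
eef_rot: [-90.0, -0.0, -137.7]
contact_force: [-0.2, -0.5, -0.1]
gripper_width: 0.0003
```

```bash
python3 - <<'E'
from h import *
go(.45,-.02,.103,230)
im,d,P,X,Y=rackchk('top')
z=np.load('top0.npz')
def stat(d):
    P=cloud('t',d,cam('top'))
    m=(d>0)&(np.hypot(P[...,0]-.492,P[...,1]+.025)<.036)&(P[...,2]<.13)&(P[...,2]>.085);return m.sum(),P[m].mean(0),np.percentile(P[m][:,2],[50,90,98])
print(stat(z['d']));print(stat(d))
cv2.imwrite('pics/t14.png',cv2.resize(im[105:245,210:400,::-1],None,fx=4.2,fy=4.2,interpolation=cv2.INTER_CUBIC))
cv2.imwrite('pics/t15.png',im[...,::-1])
E
```

```text
t14.60 p [0.4428 0.2044 0.2442] head -137.67 ydown [-0. -0. -1.] | d tool [0.1457 0.1413 0.1707] turn -0.1338 F [-0.2 -0.5 -0.1] j [ 48.   3. -22.   0. -65.  84.]
top -1 0.03 rear x [0.11567608 0.11877875]
top -1 0.06 rear x [0.11956323 0.12532369]
top 1 0.03 rear x [0.11951072 0.12561571]
top 1 0.06 rear x [0.11285635 0.11853776]
((-0.018517643213272095, -0.004233457148075104), (0.19842636585235596, 0.290406197309494), 89.4685287475586) [[-0.16459999978542328, -0.10209999978542328], [0.1257999986410141, -0.10480000078678131], [0.12759999930858612, 0.09359999746084213], [-0.16279999911785126, 0.09629999846220016]]
(np.int64(266), array([ 0.49022544, -0.02531346,  0.10930676]), array([0.10958853, 0.11313013, 0.1145998 ]))
(np.int64(266), array([ 0.49027729, -0.02512896,  0.109043  ]), array([0.10932087, 0.11230976, 0.11442738]))
```

View pics/t14.png

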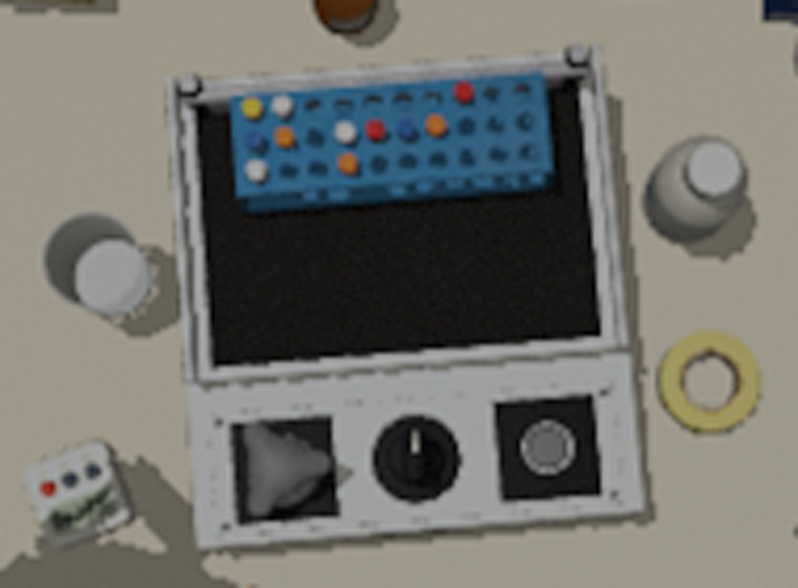

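View pics/t15.png

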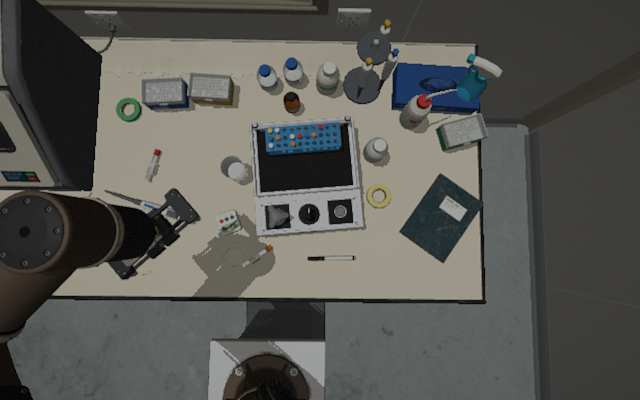

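```bash
python3 -c "
from plant import r
print(r.close_job(), r.get_state()['time_s'])"
```

```text
the job is handed in; nothing more can be done
the job is handed in; nothing more can be done
```

The job is done and handed in at about 14.7 s of the 48 s allowed. No verdict was reported, so what follows rests on my own checks.

- **Stop pressed in:** I pressed it with the closed fingertips. It bottomed out at about 18 N, and the side camera showed the head 6.7 mm lower, so it was latched before I touched the rack.
- **Rack pushed back:** I pushed it with both fingers spread, at about 2 N while it slid and up to 11 N against the fence. From the wrist camera, its front side was at shaker x ≈ 0.062 m all along. That puts the rear side at about 0.127 m, which is the fence.
- **Stop twisted out:** I pushed one lobe around clockwise with the closed fingertips. The finger rubbing on it held the head about 3 mm short of fully out. It sprang out once I backed off.

**Last checks:** The top camera shows the stop at the same height and angle as at the start (within about 0.3 mm). The rack is flat against the fence, and the start button, knob and bystanders look unmoved. The arm is well clear with no contact force.

**Weak or disagreeing checks:**
- The automatic rack check on the final top image was unreliable, giving uneven rear-edge readings of 0.119 to 0.126 m. I relied on the wrist-camera measurement and the picture instead.
- During the twist there was an upward force of up to 9.5 N on the tool. I put this down to friction from the rising head.

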